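Sort the damper canisters and wedge the next one in the clamp

ROBOT

A 6-joint arm with a two-finger parallel gripper is mounted at the origin on the work surface. World frame = base frame: x ahead of the robot, y to its left, z up, the work surface at z = 0. Lengths are in m, angles in rad, forces in N, time in s.
With the tool pointing down it reaches from about 0.375 to 0.9 m from the base axis. Payload 3.1 kg.
Tool frame: the origin (TCP) lies on the centre line of the jaws, within the pads' length; the fingertips stand 14 mm ahead of it and the grasp point (between the pads) lies 5 mm behind it; z points along the fingers, y is the line along which they close (so a half turn about z gives the same grasp; the last joint's range is limited). The gripper opens to 87 mm and grips with 3 to 60 N. Pads are 19 mm wide; open, the fingers measure 117 mm over their backs; the gripper's body (75 mm by 190 mm) begins 51 mm behind the grasp point.
Start: joints at [1.046, 0.527, 1.433, -0, 1.181, -0.178], TCP at [0.212, 0.588, 0.237] pointing down, gripper open.
Joint ranges: [-3.08, 3.08], [-0.75, 2.2], [0.22, 2.44], [-1.43, 4.57], [0, 2.65], [-2.85, 2.85]. Speed limits (rad/s): [2.79, 2.79, 3.14, 3.14, 3.14, 3.14].

INTERFACE

Orientations are given as a unit quaternion [x, y, z, w].
In Python, from rig import robot gives the robot as it stands.
- The arm moves only by the tool move_arm, never from a script. Its argument "commands" is a list of rows, each an object with "hand": the finger opening in cm, from 0 to 8.7; "travel": the shift along the tool's x, y, z in cm, a list of three; "twist": the turn, a rotation vector about the tool's x, y, z in degrees, a list of three. In form: [{"hand": hand, "travel": [dx, dy, dz], "twist": [wx, wy, wz]}, ...]. A call has 1 to 5 rows; each row shifts and turns the commanded pose from where the row before left it, along the tool's axes as they then stand; what a row does not reach is not made up. A row lasts 1/12 s, in which the tool goes at most 41.7 mm and 7.16 degrees, less where a joint would pass 70% of its speed; a pose out of reach is approached as far as the arm can. A call is refused whole if a number of a shift passes 4.17 or a number of a turn 7.16, either way. A call with a gripper value outside its range is refused whole. The fingers move at their own pace and stop on an object; "force" is the grip in N (left out, the last holds). Time passes only in rows, so rows that do not move let the fingers close. It gives the time, the measured TCP pose, the force, the opening and the grip force at its end, in the units of the state.
- robot.get_obs(): the state, without advancing time (a new reading comes with each control period).
- robot.camera(name): name is "scene" or "top" or "wrist"; returns a dict with "frame" (480x640x3 uint8, red, green, blue), "fov_y" (degrees; the focal length in pixels is half the picture's height over the tangent of half this angle, whatever the lens; pixels are square), "cx", "cy" (the principal point, pixels), "extrinsics" (4x4, takes a point from camera to world coordinates); the wrist camera has in their place "T_tool_cam" (4x4, takes a point from camera to tool coordinates, whose origin is the TCP and whose axes are the flange's). Camera axes: x right, y down, z forward; pixel columns grow to the right and rows downward; lengths in m; the calibration is good to about 2 mm. A picture is of the moment at which its call begins: read the wrist's pose just before it. There is no depth.
- robot.hand_in(): hands the job in; it is judged then, once.
The state is a dict: "time": time; "q": joint angles; "joint_velocities": joint speeds; "joint_torque": joint torques, N m; "position": TCP position; "tool_rot": TCP orientation; "ft_force": force on the tool from outside, world axes, zero at the start; "moment": the same for the moment, N m; "grip_width": finger opening in m; "grip_force": force on a finger pad.
Only numpy, scipy, OpenCV 4.12 (cv2) and the standard library are available. Lean on these libraries where they do the work, as an engineer would, in place of code of your own. Each camera call takes 0.05 s, during which the arm holds its last target. There are 200 camera calls.

TASK

The damper canisters are mixed up: the red one belongs on the middle of the red pad, the blue one on the middle of the blue pad and the yellow one in the V-block clamp, all standing upright; the empty green pad is free to park one on while you swap them. Then push the wooden wedge down, thin end first and flat face to the canister, into the gap between the yellow canister and the clamp's sloping stop until the canister is pressed firmly home in the V and the wedge is tight. Leave the white grease tub where it stands.

Things in the scene. Friction and masses are not known exactly. Their poses are not given: they have to be found in the camera images.
- can_red: Sizes here and below in mm. Red damper canister: upright cylinder, diameter 50, height 90, silver band near the foot, small brass nub (10 wide, 7 high) on its flat top; 0.25 to 0.5 kg, loose. Origin: centre of its underside, z up. Grip round the body at any yaw, 60 to 70 above its foot. Starts on the red or blue pad or in the clamp.
- can_blue: Blue damper canister: upright cylinder, diameter 50, height 90, silver band near the foot, small brass nub (10 wide, 7 high) on its flat top; 0.25 to 0.5 kg, loose. Origin: centre of its underside, z up. Grip round the body at any yaw, 60 to 70 above its foot. Starts on the red or blue pad or in the clamp.
- can_yellow: Yellow damper canister: upright cylinder, diameter 50, height 90, silver band near the foot, small brass nub (10 wide, 7 high) on its flat top; 0.25 to 0.5 kg, loose. Origin: centre of its underside, z up. Grip round the body at any yaw, 60 to 70 above its foot. Starts on the red or blue pad.
- pad_red: Red round pad fixed to the bench, diameter 80, 4 thick. Origin: centre of its underside, z up. Place of the red canister.
- pad_blue: Blue round pad fixed to the bench, diameter 80, 4 thick. Origin: centre of its underside, z up. Place of the blue canister.
- pad_green: Green round pad fixed to the bench, diameter 80, 4 thick. Origin: centre of its underside, z up. Empty at the start: the spare spot.
- clamp: Fixed V-block clamp, polished and slick. Dark plate 4 thick (x -50 to 80, y -45 to 45); two silver jaws at -x (tops at z 34, out to x -10, y +-33) form a 120 degree V open to +x; at +x a stop. Origin: plate underside, on the axis of a canister snug in the V; x from V to stop, z up. Set a canister down at x = 6, y = 0 (clear by 4 or more); the wedge pushes it home. One canister starts here, loose.
- clamp_gap (a point): Where the wedge's origin is when tight: clamp frame x 25, y 0, z 14; axes as the clamp's. The silver stop beyond it is 34 wide, its top at z 64; its face leans away from the V, 0.3 per unit of height: gap from a snug canister to the stop 13 at z 18, 27 at z 64. With the canister at x = 6 the wedge meets resistance about 20 above this point.
- wedge: Light-wood wedge, 0.07 kg, 90 high, 36 wide (y), 12 thick at the foot, growing 0.3 per unit of height; stands foot down in a fixed black holder (38 high; wedge foot at z 4), lifts straight up. Origin: foot, on the flat upright face, mid width; +x to the sloping face (which goes against the stop). Grip across y at x = 16, 70 above the foot. Press in with 10 to 20 N; it stays jammed.
- tub: White grease tub with a dark band, diameter 74, height 57, loose, to be left alone. Origin: centre of its underside.
Mind the look-alikes: they are no part of the job. Of the things that look like the pad_red, take the one that is farthest to the robot's right at the start. Leave any purple look-alike of the wedge alone.

How it is judged:
By the outcome, as a careful person would: the job done as asked, in the order asked, and still so for the second after the job is handed in, with the robot touching nothing.
It also fails if it takes over 122 s, if anything falls off the work surface, if the arm or the gripper's body presses on something with over 40 N, if the wrist force passes 120 N, or if a joint passes its speed limit or range.

## Working session

There is one attempt and no reset: what is moved stays moved. The work goes in short steps, Python scripts to look and compute and a tool call to move; the robot and the scene stay as the last step left them, time stands still between calls to the robot, and variables do not carry over. Pictures are saved under pics/ and viewed, at most 14 in all, crops included, and the job is handed in when it is done.

Besides the shell and the picture viewer there is one more tool, called after "Emit:" by a JSON object that holds its "fn" and its "kwargs". move_arm: Moves the arm, as the interface text tells. Its arguments: {"type":"object","properties":{"commands":{"type":"array"},"force":{"type":"number"}},"required":["commands"]}

```bash
mkdir -p pics; ls; python3 - <<'E'
from rig import robot
import cv2,numpy as np,pickle
o=robot.get_obs();print(o)
for n in("scene","top","wrist"):
    c=robot.camera(n);cv2.imwrite(f"pics/a_{n}.png",c["frame"][:,:,::-1]);print(n,{k:v for k,v in c.items() if k!="frame"})
    pickle.dump(c,open(f"pics/a_{n}.pkl","wb"))
E
```

```text
pics
{'time': 0.0, 'q': array([ 1.04545922e+00,  5.28490566e-01,  1.43393195e+00, -1.38308905e-05,
        1.18138011e+00, -1.78535747e-01]), 'joint_velocities': array([-1.17520813e-04, -6.44972073e-04, -1.27080267e-03, -1.37725599e-03,
        7.59395915e-05, -1.29348660e-03]), 'joint_torque': array([ 8.57694681e-05, -4.40053153e+01, -1.76592869e+01,  6.33250899e-02,
        5.82872238e-02, -1.83686871e-04]), 'position': array([0.21206368, 0.58716143, 0.23554718]), 'tool_rot': array([ 1.72530323e-01,  9.85003587e-01, -1.03946207e-03, -3.74903601e-04]), 'ft_force': array([-0.12129367,  0.23695041,  0.3664967 ]), 'moment': array([ 0.03166208,  0.0258231 , -0.0077318 ]), 'grip_force': 0.0, 'grip_width': 0.08694356408955793}
scene {'fov_y': 52.05283201322312, 'cx': 322.1598595246907, 'cy': 240.59312395116547, 'extrinsics': array([[-0.74427321,  0.55009309, -0.3787545 ,  0.84028023],
       [ 0.66786026,  0.61680639, -0.41654837,  0.40239371],
       [ 0.00447782, -0.56298088, -0.82645779,  0.81192766],
       [ 0.        ,  0.        ,  0.        ,  1.        ]])}
top {'fov_y': 50.18105
[... 161 characters left out ...]

       [-9.99971843e-01, -7.50311962e-03,  1.30622930e-04,
         1.29896168e-02],
       [ 1.11168610e-03, -1.65328576e-01, -9.86237916e-01,
         1.04301871e+00],
       [ 0.00000000e+00,  0.00000000e+00,  0.00000000e+00,
         1.00000000e+00]])}
wrist {'fov_y': 65.52930645649752, 'cx': 321.47775691217095, 'cy': 241.99725588223512, 'T_tool_cam': array([[ 4.08492951e-04, -9.59863945e-01, -2.80465755e-01,
         7.87732192e-02],
       [ 9.99999511e-01,  6.44786404e-04, -7.50232307e-04,
         7.55504061e-04],
       [ 9.00961447e-04, -2.80465311e-01,  9.59863739e-01,
        -1.49429123e-01],
       [ 0.00000000e+00,  0.00000000e+00,  0.00000000e+00,
         1.00000000e+00]])}
```

View pics/a_top.png

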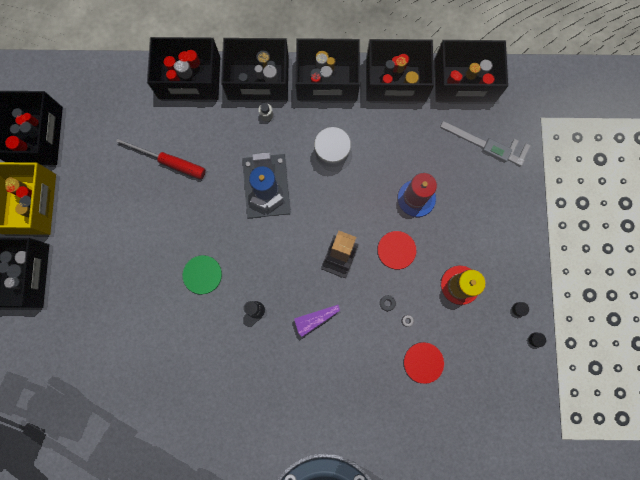

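View pics/a_scene.png

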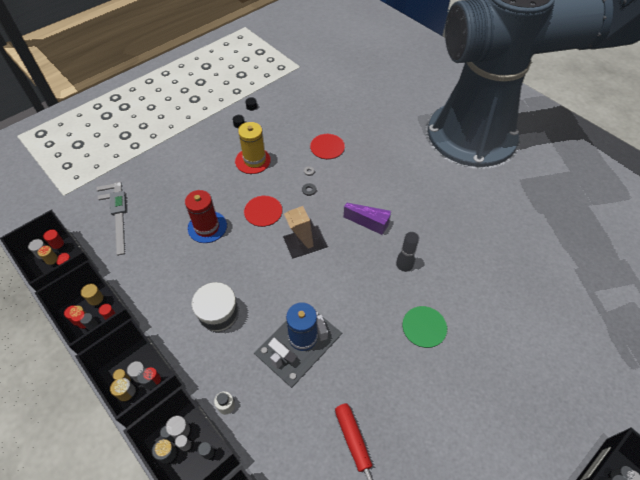

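Top: the red pads are at (397,250), (424,363) and (461,285) under the yellow canister; the last is farthest right, so it is the target. Blue pad (417,198) holds the red canister, and the clamp (266,185) holds blue. The green pad is at (202,274). The wooden wedge is at (343,245) in its holder; the purple look-alike (317,320) is left alone. Enlarged crops next.

```bash
python3 - <<'E'
import cv2,numpy as np
def mont(src,cs,s,out):
    I=cv2.imread(src);t=[]
    for x,y in cs:
        w,h=400//s,300//s
        c=cv2.resize(I[y:y+h,x:x+w],(400,300),interpolation=cv2.INTER_CUBIC)[:300,:400]
        for i in range(0,w,10):
            cv2.line(c,(i*s,0),(i*s,5),(255,255,255),1);cv2.putText(c,str(x+i),(i*s,14),0,.3,(255,255,255))
        for i in range(0,h,10):
            cv2.line(c,(0,i*s),(5,i*s),(255,255,255),1);cv2.putText(c,str(y+i),(6,i*s+4),0,.3,(255,255,255))
        t.append(c)
    cv2.imwrite(out,np.vstack([np.hstack(t[:2]),np.hstack(t[2:])]))
mont("pics/a_top.png",[(220,150),(380,165),(420,250),(300,220)],4,"pics/m_top.png")
mont("pics/a_scene.png",[(250,295),(170,180),(220,115),(265,195)],4,"pics/m_scene.png")
E
```

```text
(no output)
```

View pics/m_top.png

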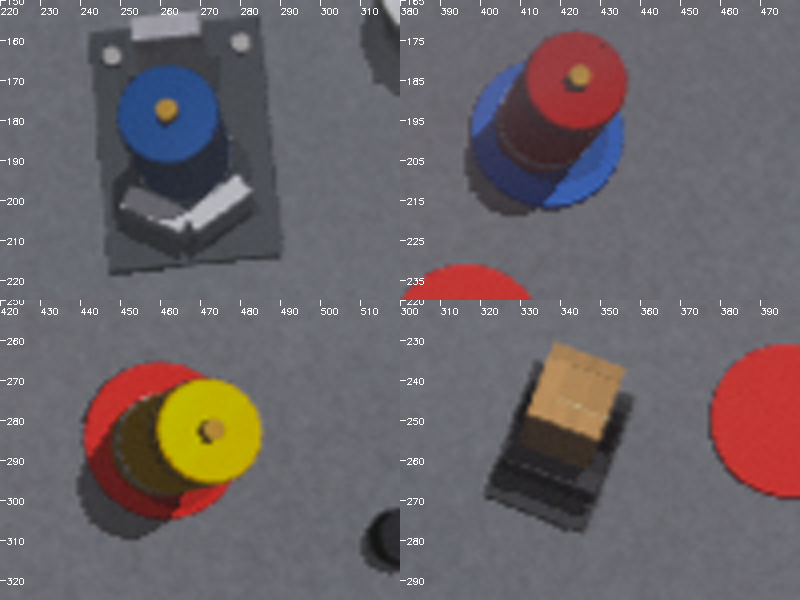

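View pics/m_scene.png

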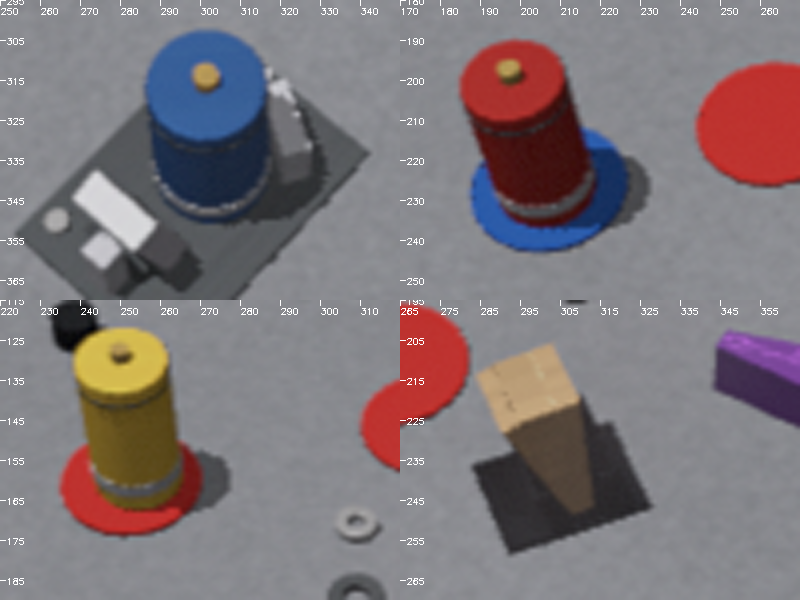

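```bash
cat > h.py <<'E'
import numpy as np,pickle,cv2
from scipy.spatial.transform import Rotation as R
def ray(c,T,u,v):
    f=240/np.tan(np.radians(c["fov_y"]/2));d=T[:3,:3]@np.array([(u-c["cx"])/f,(v-c["cy"])/f,1]);return T[:3,3],d
def atz(c,T,p,z):
    o,d=ray(c,T,*p);return o+d*(z-o[2])/d[2]
def tri(*rs):
    A=0;b=0
    for o,d in rs:
        d=d/np.linalg.norm(d);P=np.eye(3)-np.outer(d,d);A=A+P;b=b+P@o
    x=np.linalg.solve(A,b);return x,[np.linalg.norm((np.eye(3)-np.outer(d,d)/(d@d))@(x-o)) for o,d in rs]
def load(n,pre="a"):
    c=pickle.load(open(f"pics/{pre}_{n}.pkl","rb"));return c,c.get("extrinsics")
E
python3 - <<'E'
from h import *
np.set_printoptions(precision=4,suppress=True)
t,T=load("top");s,S=load("scene")
for n,a,b in[("blue nub",(261.5,177),(301.5,313.5)),("red nub",(425,183.5),(197.5,197)),("yel nub",(473.5,282.5),(250.5,127.5)),
 ("w1",(339,230.5),(310,220)),("w2",(356.3,237),(304,206)),("w3",(350.5,255),(284.5,213.5)),("w4",(332.5,248.5),(291.5,227.5))]:
    print(n,*tri(ray(t,T,*a),ray(s,S,*b)))
for k,(a) in {"w1":(339,230.5),"w2":(356.3,237),"w3":(350.5,255),"w4":(332.5,248.5)}.items(): print("top",k,atz(t,T,a,.094))
for a in [(310,220),(304,206),(284.5,213.5),(291.5,227.5)]: print("scene w",a,atz(s,S,a,.094))
# pads by colour ellipse
def blob(c,lo,hi,box):
    x0,y0,x1,y1=box;h=cv2.cvtColor(c["frame"],cv2.COLOR_RGB2HSV)
    m=cv2.inRange(h,lo,hi)[y0:y1,x0:x1];q,_=cv2.findContours(m,0,1);k=max(q,key=cv2.contourArea)
    e=cv2.fitEllipse(k);return (e[0][0]+x0,e[0][1]+y0),e
for n,c,E,box in[("top",t,T,(170,240,240,310)),("scene",s,S,(390,295,460,360))]:
    p,e=blob(c,(50,80,40),(80,255,255),box);print("green",n,p,atz(c,E,p,.004))
for n,c,E,ps in[("plate top",t,T,[(242.5,158),(285,154),(290.5,214),(247,218.5)])]:
    for p in ps: print(n,p,atz(c,E,p,.004))
E
```

```text
blue nub [0.633  0.1257 0.1005] [np.float64(0.0008371779731159085), np.float64(0.0008371779731160185)]
red nub [ 0.6224 -0.1855  0.0998] [np.float64(0.001275644198747102), np.float64(0.0012756441987472808)]
yel nub [ 0.4346 -0.2705  0.0976] [np.float64(0.0012912003960357148), np.float64(0.0012912003960358683)]
w1 [ 0.5171 -0.0093  0.1164] [np.float64(0.01647929172174131), np.float64(0.016479291721741215)]
w2 [ 0.5048 -0.0407  0.1165] [np.float64(0.017005822096408472), np.float64(0.01700582209640847)]
w3 [ 0.5004 -0.057   0.0645] [np.float64(0.01478993625603949), np.float64(0.014789936256039537)]
w4 [ 0.5123 -0.0221  0.0663] [np.float64(0.014596707653558793), np.float64(0.014596707653558794)]
top w1 [ 0.5321 -0.023   0.094 ]
top w2 [ 0.5199 -0.0556  0.094 ]
top w3 [ 0.4856 -0.0446  0.094 ]
top w4 [ 0.4976 -0.0109  0.094 ]
scene w (310, 220) [ 0.4975 -0.0079  0.094 ]
scene w (304, 206) [ 0.4845 -0.0397  0.094 ]
scene w (284.5, 213.5) [ 0.5227 -0.0503  0.094 ]
scene w (291.5, 227.5) [ 0.5334 -0.0174  0.094 ]
green top (201.68709754943848, 274.3919143676758) [0.4565 0.2528 0.004 ]
green scene (424.3057518005371, 326.47583770751953) [0.4579 0.2538 0.004 ]
plate top (242.5, 158) [0.7041 0.1778 0.004 ]
plate top (285, 154) [0.7137 0.0881 0.004 ]
plate top (290.5, 214) [0.5837 0.0743 0.004 ]
plate top (247, 218.5) [0.5735 0.1643 0.004 ]
```

Crop readings:
- Top: nubs at (261.5,177) blue, (425,183.5) red and (473.5,282.5) yellow. The wedge's flat-face top edge runs (332,248)–(350,255), sloping side up and right.
- Scene: nubs at (301.5,313.5), (197.5,197) and (250.5,127.5). The wedge slopes on its left side (toward +x).

Nub heights come out at about 0.10 m, matching canisters standing on 4 mm.

```bash
cat >> h.py <<'E'
from scipy.optimize import least_squares
def padfit(c,T,lo,hi,box,g,z=.004):
    x0,y0,x1,y1=box;h=cv2.cvtColor(c["frame"],cv2.COLOR_RGB2HSV)
    m=cv2.inRange(h,lo,hi)
    if lo[0]==0: m|=cv2.inRange(h,(172,lo[1],lo[2]),(180,255,255))
    m=m[y0:y1,x0:x1]
    q,_=cv2.findContours(m,0,1);k=max(q,key=cv2.contourArea)[:,0]
    P=np.array([atz(c,T,(u+x0,v+y0),z)[:2] for u,v in k])
    r=least_squares(lambda p:np.hypot(*(P-p).T)-.04,g,loss="cauchy",f_scale=.001)
    d=np.hypot(*(P-r.x).T)-.04
    return r.x,(abs(d)<.002).sum(),len(d)
def go(pos,psi):
    from rig import robot
    o=robot.get_obs();M=R.from_quat(o["tool_rot"]).as_matrix();p=o["position"]
    now=np.degrees(np.arctan2(M[1,1],M[0,1]));dy=(psi-now+90)%180-90
    a=np.radians(now+dy);F=np.array([[-np.sin(a),np.cos(a),0],[np.cos(a),np.sin(a),0],[0,0,-1]]).T
    d=F.T@(np.array(pos)-p)*100
    print("t%.1f pos"%o["time"],p.round(4),"psi %.1f"%now,"q",o["q"].round(2),"| twist z %.2f"%-dy,"travel cm",d.round(2),"w",round(o["grip_width"],4))
E
python3 - <<'E'
from h import *
t,T=load("top");s,S=load("scene")
print("red",padfit(t,T,(0,120,40),(6,255,255),(430,255,500,315),(.44,-.262)),padfit(s,S,(0,120,40),(6,255,255),(225,120,280,185),(.44,-.262)))
print("blue",padfit(t,T,(100,120,40),(125,255,255),(390,165,450,225),(.60,-.175)),padfit(s,S,(100,120,40),(125,255,255),(180,195,240,250),(.6,-.175)))
print("green",padfit(t,T,(50,80,40),(80,255,255),(170,240,240,310),(.457,.253)))
go([.632,.126,.21],96)
E
```

```text
red (array([ 0.44005009, -0.27342799]), np.int64(74), 144) (array([ 0.43994935, -0.27204783]), np.int64(49), 105)
blue (array([ 0.62239163, -0.18715677]), np.int64(41), 78) (array([ 0.61577893, -0.19954282]), np.int64(24), 126)
green (array([0.45672335, 0.25292725]), np.int64(109), 110)
t0.1 pos [0.2121 0.5873 0.2358] psi 70.1 q [ 1.05  0.53  1.43 -0.    1.18 -0.18] | twist z -25.87 travel cm [-36.94 -50.27   2.58] w 0.0869
```

Emit:
{"fn": "move_arm", "kwargs": {"commands": [{"hand":8.7,"travel":[0,0,0],"twist":[0,0,-6.5]},{"hand":8.7,"travel":[0,0,0],"twist":[0,0,-6.5]},{"hand":8.7,"travel":[0,0,0],"twist":[0,0,-6.5]},{"hand":8.7,"travel":[0,0,0],"twist":[0,0,-6.4]}]}}

```text
time: 0.48
position: [0.2122, 0.5875, 0.2361]
tool_rot: [-0.055, 0.998, -0.0, -0.0]
ft_force: [-0.6, -0.1, -0.2]
grip_width: 0.0869
grip_force: 0.0
```

Emit:
{"fn": "move_arm", "kwargs": {"commands": [{"hand":8.7,"travel":[-2.3,-3.1,0],"twist":[0,0,0]},{"hand":8.7,"travel":[-2.3,-3.1,0],"twist":[0,0,0]},{"hand":8.7,"travel":[-2.3,-3.1,0],"twist":[0,0,0]},{"hand":8.7,"travel":[-2.3,-3.1,0],"twist":[0,0,0]},{"hand":8.7,"travel":[-2.3,-3.1,0],"twist":[0,0,0]}]}}

```text
time: 0.9
position: [0.3437, 0.4443, 0.2363]
tool_rot: [-0.053, 0.999, -0.0, -0.0]
ft_force: [1.2, 1.0, -0.2]
grip_width: 0.087
grip_force: 0.0
```

Emit:
{"fn": "move_arm", "kwargs": {"commands": [{"hand":8.7,"travel":[-2.3,-3.1,0],"twist":[0,0,0]},{"hand":8.7,"travel":[-2.3,-3.1,0],"twist":[0,0,0]},{"hand":8.7,"travel":[-2.3,-3.1,0],"twist":[0,0,0]},{"hand":8.7,"travel":[-2.3,-3.1,0],"twist":[0,0,0]},{"hand":8.7,"travel":[-2.3,-3.1,0],"twist":[0,0,0]}]}}

```text
time: 1.32
position: [0.4745, 0.302, 0.2364]
tool_rot: [-0.053, 0.999, -0.0, -0.0]
ft_force: [0.3, 1.0, 0.4]
grip_width: 0.0871
grip_force: 0.0
```

Emit:
{"fn": "move_arm", "kwargs": {"commands": [{"hand":8.7,"travel":[-2.3,-3.1,0],"twist":[0,0,0]},{"hand":8.7,"travel":[-2.3,-3.1,0],"twist":[0,0,0]},{"hand":8.7,"travel":[-2.3,-3.1,0],"twist":[0,0,0]},{"hand":8.7,"travel":[0,0,0],"twist":[0,0,0]},{"hand":8.7,"travel":[0,0,0],"twist":[0,0,0]}]}}

```text
time: 1.73
position: [0.5533, 0.2166, 0.2361]
tool_rot: [-0.051, 0.999, 0.0, -0.0]
ft_force: [-0.7, 0.8, 0.1]
grip_width: 0.0868
grip_force: 0.0
```

```bash
cat >> h.py <<'E'
def snap(tag,name="wrist"):
    from rig import robot
    o=robot.get_obs();c=robot.camera(name)
    if name=="wrist":
        P=np.eye(4);P[:3,:3]=R.from_quat(o["tool_rot"]).as_matrix();P[:3,3]=o["position"];c["extrinsics"]=P@c["T_tool_cam"]
    pickle.dump(c,open(f"pics/{tag}_{name}.pkl","wb"));cv2.imwrite(f"pics/{tag}_{name}.png",c["frame"][:,:,::-1]);return c,c["extrinsics"]
E
python3 - <<'E'
from h import *
snap("b");snap("b","top");go([.632,.126,.21],96)
E
```

```text
t1.8 pos [0.5511 0.2186 0.2361] psi 96.0 q [ 0.19  0.49  1.51  0.    1.14 -1.49] | twist z 0.01 travel cm [ -7.08 -10.06   2.61] w 0.0868
```

View pics/b_wrist.png

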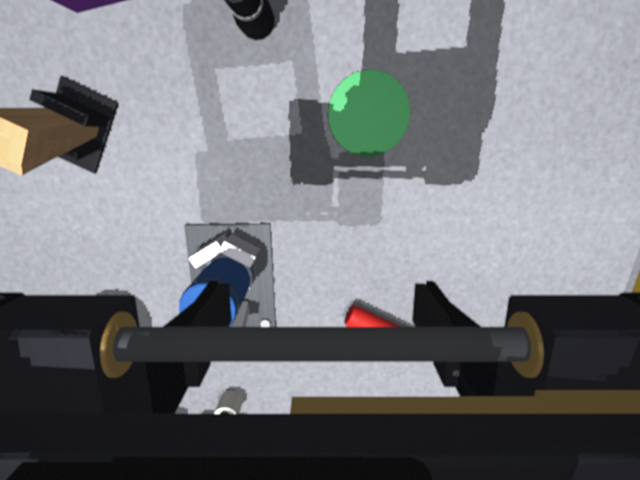

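Wrist view: clamp plate edge at (186–270,224), the blue canister's top at (207,300), green pad at (369,111), and the wooden wedge in its holder at left. The remaining shift is consistent.

Emit:
{"fn": "move_arm", "kwargs": {"commands": [{"hand":8.7,"travel":[-2.37,-3.35,0],"twist":[0,0,0]},{"hand":8.7,"travel":[-2.37,-3.35,0],"twist":[0,0,0]},{"hand":8.7,"travel":[-2.37,-3.35,0],"twist":[0,0,0]},{"hand":8.7,"travel":[0,0,2.6],"twist":[0,0,0]},{"hand":8.7,"travel":[0,0,0],"twist":[0,0,0]}]}}

```text
time: 2.25
position: [0.6314, 0.1256, 0.2069]
tool_rot: [-0.052, 0.999, 0.0, -0.004]
ft_force: [-1.7, 0.7, -1.3]
grip_width: 0.0871
grip_force: 0.0
```

```bash
python3 - <<'E'
from h import *
snap("c");go([.633,.126,.064],96)
E
```

```text
t2.3 pos [0.6306 0.1268 0.208 ] psi 96.1 q [ 0.02  0.59  1.41  0.    1.16 -1.65] | twist z 0.06 travel cm [-0.23 -0.11 14.4 ] w 0.0866
```

View pics/c_wrist.png

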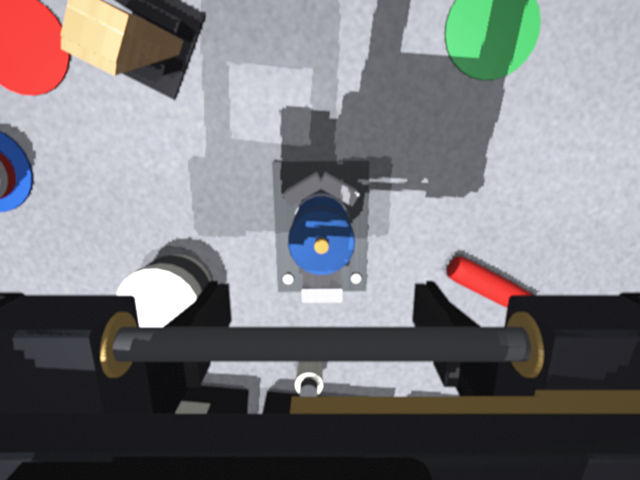

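The wrist view is centred on the clamp: nub (321,246), plate corners (274,160), (366,161), (371,290) and (279,291), with the stop at (322,295) on the far side.

```bash
python3 - <<'E'
from h import *
c,T=load("c" and "wrist","c")
np.set_printoptions(precision=4,suppress=True)
print("nub",atz(c,T,(321,246),.101))
P=[atz(c,T,p,.004)[:2] for p in[(274,160),(366,161),(371,290),(279,291)]];print(P,np.mean(P,0))
print("stop top mid",atz(c,T,(322,296),.064))
print("V apex top",atz(c,T,(322,174),.034))
E
```

```text
nub [0.6297 0.1265 0.101 ]
[array([0.5803, 0.0775]), array([0.5723, 0.1623]), array([0.6995, 0.1851]), array([0.7104, 0.0917])] [0.6406 0.1291]
stop top mid [0.6847 0.1331 0.064 ]
V apex top [0.5855 0.1227 0.034 ]
```

Emit:
{"fn": "move_arm", "kwargs": {"commands": [{"hand":8.7,"travel":[-0.2,-0.1,3.6],"twist":[0,0,0]},{"hand":8.7,"travel":[0,0,3.6],"twist":[0,0,0]},{"hand":8.7,"travel":[0,0,3.6],"twist":[0,0,0]},{"hand":8.7,"travel":[0,0,3.5],"twist":[0,0,0]},{"hand":8.7,"travel":[0,0,0],"twist":[0,0,0]}]}}

```text
time: 2.72
position: [0.6289, 0.1273, 0.0614]
tool_rot: [-0.054, 0.999, 0.0, -0.007]
ft_force: [-1.1, 0.5, -0.7]
grip_width: 0.0869
grip_force: 0.0
```

Emit:
{"fn": "move_arm", "kwargs": {"commands": [{"hand":3.0,"travel":[0,0,0],"twist":[0,0,0]},{"hand":3.0,"travel":[0,0,0],"twist":[0,0,0]},{"hand":3.0,"travel":[0,0,0],"twist":[0,0,0]},{"hand":3.0,"travel":[0,0,0],"twist":[0,0,0]},{"hand":3.0,"travel":[0,0,0],"twist":[0,0,0]}], "force": 25}}

```text
time: 3.13
position: [0.6368, 0.1254, 0.0701]
tool_rot: [-0.053, 0.999, -0.0, 0.002]
ft_force: [0.3, -0.1, 0.1]
grip_width: 0.0615
grip_force: 0.0
```

```bash
python3 - <<'E'
from h import *
go([.4567,.2535,.20],96)
E
```

```text
t3.1 pos [0.6368 0.1254 0.0701] psi 96.0 q [ 0.02  0.77  1.49  0.    0.88 -1.65] | twist z 0.04 travel cm [ 16.57  14.62 -12.99] w 0.0615
```

Emit:
{"fn": "move_arm", "kwargs": {"commands": [{"hand":8.0,"travel":[0,0,0],"twist":[0,0,0]},{"hand":8.0,"travel":[0,0,0],"twist":[0,0,0]},{"hand":8.0,"travel":[0,0,0],"twist":[0,0,0]},{"hand":8.0,"travel":[0,0,0],"twist":[0,0,0]},{"hand":8.0,"travel":[0,0,0],"twist":[0,0,0]}]}}

```text
time: 3.55
position: [0.6354, 0.1251, 0.0675]
tool_rot: [-0.053, 0.999, 0.0, -0.0]
ft_force: [-0.6, -0.9, -0.1]
grip_width: 0.0789
grip_force: 0.0
```

```bash
python3 - <<'E'
from h import *
go([.631,.126,.064],96)
snap("d","wrist");snap("d","scene")
go([.631,.126,.064],96)
E
```

```text
t3.5 pos [0.6354 0.1251 0.0675] psi 96.0 q [ 0.02  0.77  1.49  0.    0.88 -1.65] | twist z 0.02 travel cm [0.43 0.14 0.35] w 0.0789
t3.6 pos [0.6353 0.1251 0.0674] psi 96.0 q [ 0.02  0.77  1.49 -0.    0.88 -1.65] | twist z 0.02 travel cm [0.42 0.14 0.34] w 0.0792
```

View pics/d_wrist.png

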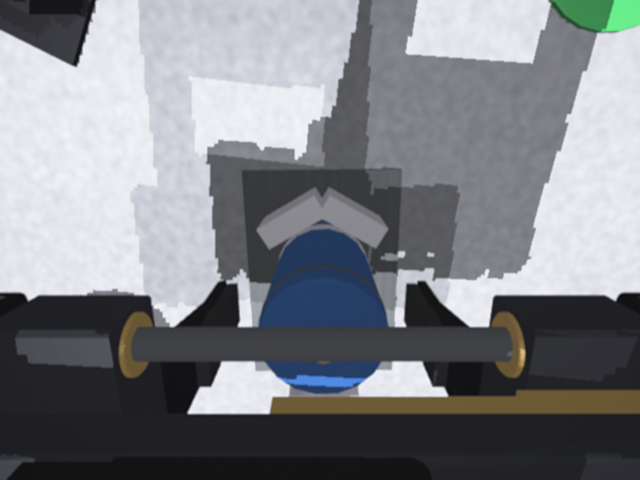

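Wrist view: the blue canister sits centred between the open fingers, nub just under the bar at (323,360). Plate near edge runs (243,171)–(401,169), V apex at (322,200).

```bash
python3 - <<'E'
from h import *
np.set_printoptions(precision=4,suppress=True)
c,T=load("wrist","d")
print("nub",atz(c,T,(323,360),.1));print("edge",atz(c,T,(243,171),.004),atz(c,T,(401,169),.004),atz(c,T,(322,170),.004))
for q in [(262,310),(387,310)]: print("rim",atz(c,T,q,.094))
print("V inner apex",atz(c,T,(322,214),.034),"jaw ends",atz(c,T,(264,249),.034),atz(c,T,(388,232),.034))
E
```

```text
nub [0.6353 0.1269 0.1   ]
edge [0.5824 0.0763 0.004 ] [0.5719 0.1646 0.004 ] [0.5772 0.1205 0.004 ]
rim [0.6209 0.1032 0.094 ]
rim [0.6161 0.1483 0.094 ]
V inner apex [0.596  0.1225 0.034 ] jaw ends [0.6173 0.0948 0.034 ] [0.6017 0.1567 0.034 ]
```

Emit:
{"fn": "move_arm", "kwargs": {"commands": [{"hand":4.0,"travel":[0.1,0.1,0.2],"twist":[0,0,0]},{"hand":4.0,"travel":[0,0,0],"twist":[0,0,0]},{"hand":4.0,"travel":[0,0,0],"twist":[0,0,0]},{"hand":4.0,"travel":[0,0,0],"twist":[0,0,0]},{"hand":4.0,"travel":[0,0,0],"twist":[0,0,0]}], "force": 25}}

```text
time: 4.07
position: [0.6343, 0.126, 0.0655]
tool_rot: [-0.053, 0.999, -0.0, -0.0]
ft_force: [0.5, 0.9, -0.3]
grip_width: 0.0548
grip_force: 0.0
```

Emit:
{"fn": "move_arm", "kwargs": {"commands": [{"hand":4.0,"travel":[0,0,0],"twist":[0,0,0]},{"hand":4.0,"travel":[0,0,0],"twist":[0,0,0]},{"hand":4.0,"travel":[0,0,0],"twist":[0,0,0]}]}}

```text
time: 4.32
position: [0.6344, 0.126, 0.0656]
tool_rot: [-0.053, 0.999, -0.0, 0.0]
ft_force: [1.1, -0.7, -0.4]
grip_width: 0.0491
grip_force: 24.9
```

```bash
python3 - <<'E'
from h import *
go([.457,.253,.09],96)
E
```

```text
t4.3 pos [0.6344 0.126  0.0656] psi 96.0 q [ 0.02  0.77  1.5  -0.    0.87 -1.65] | twist z 0.03 travel cm [16.32 14.49 -2.44] w 0.0491
```

Emit:
{"fn": "move_arm", "kwargs": {"commands": [{"hand":4.0,"travel":[0,0,-1.5],"twist":[0,0,0]},{"hand":4.0,"travel":[0,0,-3],"twist":[0,0,0]},{"hand":4.0,"travel":[0,0,-1.5],"twist":[0,0,0]},{"hand":4.0,"travel":[1.35,1.2,0],"twist":[0,0,0]},{"hand":4.0,"travel":[2.7,2.4,0],"twist":[0,0,0]}]}}

```text
time: 4.73
position: [0.5954, 0.1557, 0.1271]
tool_rot: [-0.051, 0.999, -0.0, 0.005]
ft_force: [1.1, 2.1, -3.7]
grip_width: 0.0488
grip_force: 24.9
```

Emit:
{"fn": "move_arm", "kwargs": {"commands": [{"hand":4.0,"travel":[2.7,2.4,0],"twist":[0,0,0]},{"hand":4.0,"travel":[2.7,2.4,0],"twist":[0,0,0]},{"hand":4.0,"travel":[2.7,2.4,0],"twist":[0,0,0]},{"hand":4.0,"travel":[2.2,1.9,0],"twist":[0,0,0]},{"hand":4.0,"travel":[1.3,1.2,0],"twist":[0,0,0]}]}}

```text
time: 5.15
position: [0.4592, 0.2488, 0.1248]
tool_rot: [-0.053, 0.999, -0.0, -0.003]
ft_force: [-0.6, -0.1, -3.3]
grip_width: 0.0491
grip_force: 24.9
```

Emit:
{"fn": "move_arm", "kwargs": {"commands": [{"hand":4.0,"travel":[0.7,0.6,0],"twist":[0,0,0]},{"hand":4.0,"travel":[0,0,0],"twist":[0,0,0]},{"hand":4.0,"travel":[0,0,2],"twist":[0,0,0]},{"hand":4.0,"travel":[0,0,1.5],"twist":[0,0,0]},{"hand":4.0,"travel":[0,0,0],"twist":[0,0,0]}]}}

```text
time: 5.57
position: [0.4567, 0.2519, 0.0883]
tool_rot: [-0.052, 0.999, -0.001, -0.002]
ft_force: [-0.9, -0.8, -3.4]
grip_width: 0.0491
grip_force: 24.9
```

```bash
python3 - <<'E'
from h import *
go([.457,.253,.066],96)
E
```

```text
t5.6 pos [0.4567 0.2519 0.0883] psi 96.0 q [ 0.29  0.62  1.81 -0.    0.71 -1.38] | twist z -0.02 travel cm [-0.05  0.1   2.23] w 0.0491
```

Emit:
{"fn": "move_arm", "kwargs": {"commands": [{"hand":4.0,"travel":[0,0.1,1.0],"twist":[0,0,0]},{"hand":4.0,"travel":[0,0,0.7],"twist":[0,0,0]},{"hand":4.0,"travel":[0,0,0.4],"twist":[0,0,0]},{"hand":4.0,"travel":[0,0,0],"twist":[0,0,0]},{"hand":4.0,"travel":[0,0,0],"twist":[0,0,0]}]}}

```text
time: 5.98
position: [0.4566, 0.254, 0.0695]
tool_rot: [-0.052, 0.999, -0.0, 0.0]
ft_force: [0.3, 0.7, -3.2]
grip_width: 0.0493
grip_force: 24.9
```

```bash
python3 - <<'E'
from h import *
go([.457,.253,.066],96)
snap("e","scene");snap("e")
E
```

```text
t6.0 pos [0.4566 0.254  0.0695] psi 96.0 q [ 0.29  0.66  1.82 -0.    0.66 -1.38] | twist z 0.02 travel cm [-0.03 -0.1   0.35] w 0.0493
```

Emit:
{"fn": "move_arm", "kwargs": {"commands": [{"hand":4.0,"travel":[0,0,0.25],"twist":[0,0,0]},{"hand":4.0,"travel":[0,0,0.1],"twist":[0,0,0]},{"hand":4.0,"travel":[0,0,0],"twist":[0,0,0]},{"hand":4.0,"travel":[0,0,0],"twist":[0,0,0]}]}}

```text
time: 6.42
position: [0.4564, 0.2541, 0.0661]
tool_rot: [-0.053, 0.999, -0.0, 0.0]
ft_force: [-0.1, 0.5, -3.6]
grip_width: 0.0494
grip_force: 24.9
```

Emit:
{"fn": "move_arm", "kwargs": {"commands": [{"hand":8.7,"travel":[0,0,0],"twist":[0,0,0]},{"hand":8.7,"travel":[0,0,0],"twist":[0,0,0]},{"hand":8.7,"travel":[0,0,0],"twist":[0,0,0]},{"hand":8.7,"travel":[0,0,0],"twist":[0,0,0]},{"hand":8.7,"travel":[0,0,0],"twist":[0,0,0]}]}}

```text
time: 6.83
position: [0.4566, 0.2541, 0.0663]
tool_rot: [-0.053, 0.999, 0.0, 0.0]
ft_force: [0.2, 0.2, -0.4]
grip_width: 0.0747
grip_force: 0.0
```

Emit:
{"fn": "move_arm", "kwargs": {"commands": [{"hand":8.7,"travel":[0,0,-2],"twist":[0,0,0]},{"hand":8.7,"travel":[0,0,-4],"twist":[0,0,0]},{"hand":8.7,"travel":[0,0,-4],"twist":[0,0,0]},{"hand":8.7,"travel":[0,0,-4],"twist":[0,0,0]},{"hand":8.7,"travel":[0,0,0],"twist":[0,0,0]}]}}

```text
time: 7.25
position: [0.461, 0.2557, 0.2135]
tool_rot: [-0.053, 0.999, 0.002, 0.008]
ft_force: [0.4, 0.8, -0.5]
grip_width: 0.0867
grip_force: 0.0
```

```bash
python3 - <<'E'
from h import *
go([.4346,-.2705,.20],90)
go([.4346,-.2705,.20],96)
E
```

```text
t7.2 pos [0.461  0.2557 0.2135] psi 96.1 q [ 0.29  0.42  1.71  0.    0.99 -1.38] | twist z 6.05 travel cm [  2.64 -52.62   1.35] w 0.0867
t7.2 pos [0.461  0.2557 0.2135] psi 96.1 q [ 0.29  0.42  1.71  0.    0.99 -1.38] | twist z 0.05 travel cm [  8.13 -52.05   1.35] w 0.0867
```

Emit:
{"fn": "move_arm", "kwargs": {"commands": [{"hand":8.7,"travel":[0.3,-2,0],"twist":[0,0,0]},{"hand":8.7,"travel":[0.6,-4,0],"twist":[0,0,0]},{"hand":8.7,"travel":[0.6,-4,0],"twist":[0,0,0]},{"hand":8.7,"travel":[0.6,-4,0],"twist":[0,0,0]},{"hand":8.7,"travel":[0.6,-4,0],"twist":[0,0,0]}]}}

```text
time: 7.67
position: [0.4478, 0.0708, 0.2059]
tool_rot: [-0.053, 0.999, -0.0, 0.0]
ft_force: [2.0, -0.9, -0.5]
grip_width: 0.0873
grip_force: 0.0
```

Emit:
{"fn": "move_arm", "kwargs": {"commands": [{"hand":8.7,"travel":[0.6,-4,0],"twist":[0,0,0]},{"hand":8.7,"travel":[0.6,-4,0],"twist":[0,0,0]},{"hand":8.7,"travel":[0.6,-4,0],"twist":[0,0,0]},{"hand":8.7,"travel":[0.6,-4,0],"twist":[0,0,0]},{"hand":8.7,"travel":[0.6,-4,0],"twist":[0,0,0]}]}}

```text
time: 8.08
position: [0.4389, -0.1316, 0.2059]
tool_rot: [-0.052, 0.999, 0.0, -0.0]
ft_force: [1.3, 0.8, 0.6]
grip_width: 0.087
grip_force: 0.0
```

Emit:
{"fn": "move_arm", "kwargs": {"commands": [{"hand":8.7,"travel":[0.6,-4,0],"twist":[0,0,0]},{"hand":8.7,"travel":[0.6,-4,0],"twist":[0,0,0]},{"hand":8.7,"travel":[0.6,-4,0],"twist":[0,0,0]},{"hand":8.7,"travel":[0.3,-2,0],"twist":[0,0,0]},{"hand":8.7,"travel":[0,0,0],"twist":[0,0,0]}]}}

```text
time: 8.5
position: [0.434, -0.2768, 0.206]
tool_rot: [-0.05, 0.999, -0.002, 0.001]
ft_force: [0.4, -0.0, 0.6]
grip_width: 0.0872
grip_force: 0.0
```

Emit:
{"fn": "move_arm", "kwargs": {"commands": [{"hand":8.7,"travel":[0,0,0],"twist":[0,0,0]},{"hand":8.7,"travel":[0,0,0],"twist":[0,0,0]},{"hand":8.7,"travel":[0,0,0],"twist":[0,0,0]}]}}

```text
time: 8.75
position: [0.433, -0.2694, 0.2057]
tool_rot: [-0.053, 0.999, 0.001, -0.001]
ft_force: [-0.6, 0.1, 0.9]
grip_width: 0.0873
grip_force: 0.0
```

```bash
python3 - <<'E'
from h import *
np.set_printoptions(precision=4,suppress=True)
t,T=snap("f")
print("red",padfit(t,T,(0,120,40),(6,255,255),(0,0,640,330),(.44,-.272)))
h=cv2.cvtColor(t["frame"],cv2.COLOR_RGB2HSV);m=cv2.inRange(h,(24,150,60),(32,255,255))
m[320:]=0
q,_=cv2.findContours(m,0,1);k=max(q,key=cv2.contourArea);print(cv2.boundingRect(k))
go([.4346,-.2705,.065],96)
E
```

```text
red (array([ 0.2815, -0.1942]), np.int64(276), 276)
(320, 269, 15, 6)
t8.8 pos [ 0.4333 -0.2695  0.2059] psi 96.1 q [-0.78  0.42  1.75  0.    0.98 -2.45] | twist z 0.13 travel cm [-0.12 -0.12 14.09] w 0.0872
```

View pics/f_wrist.png

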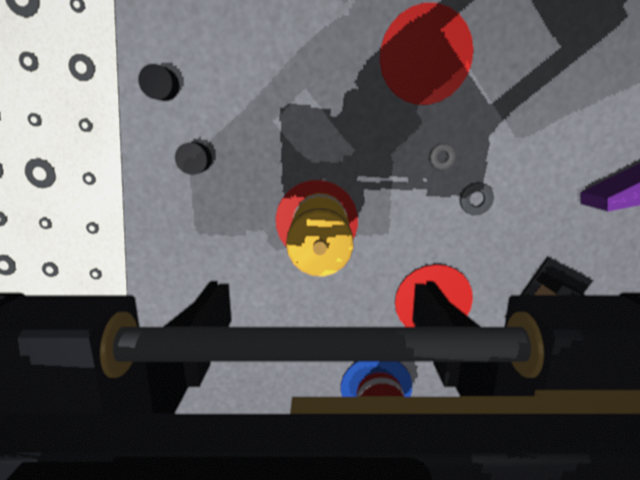

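Wrist view: yellow's nub is at (321,247), standing on its red pad (275–357, 180–250) between the fingers. The red pad at upper right (427,52) is a decoy. The pad's right-hand position fits the earlier choice.

```bash
python3 - <<'E'
from h import *
np.set_printoptions(precision=4,suppress=True)
c,T=load("wrist","f")
print("red",padfit(c,T,(0,120,40),(6,255,255),(265,165,370,260),(.44,-.272)),"nub",atz(c,T,(320.5,246.5),.101))
E
```

```text
red (array([ 0.4372, -0.2722]), np.int64(161), 278) nub [ 0.4321 -0.2688  0.101 ]
```

Emit:
{"fn": "move_arm", "kwargs": {"commands": [{"hand":8.7,"travel":[-0.1,-0.1,3],"twist":[0,0,0]},{"hand":8.7,"travel":[0,0,4],"twist":[0,0,0]},{"hand":8.7,"travel":[0,0,4],"twist":[0,0,0]},{"hand":8.7,"travel":[0,0,2],"twist":[0,0,0]},{"hand":8.7,"travel":[0,0,1],"twist":[0,0,0]}]}}

```text
time: 9.22
position: [0.4333, -0.2694, 0.0634]
tool_rot: [-0.054, 0.999, 0.002, -0.002]
ft_force: [-0.7, 0.0, 0.3]
grip_width: 0.0865
grip_force: 0.0
```

Emit:
{"fn": "move_arm", "kwargs": {"commands": [{"hand":8.7,"travel":[0,0,0],"twist":[0,0,0]},{"hand":8.7,"travel":[0,0,0],"twist":[0,0,0]},{"hand":8.7,"travel":[0,0,0],"twist":[0,0,0]},{"hand":8.7,"travel":[0,0,0],"twist":[0,0,0]},{"hand":8.7,"travel":[0,0,0],"twist":[0,0,0]}]}}

```text
time: 9.63
position: [0.4354, -0.2728, 0.0675]
tool_rot: [-0.053, 0.999, -0.001, 0.001]
ft_force: [0.6, -0.7, 0.6]
grip_width: 0.0869
grip_force: 0.0
```

```bash
python3 - <<'E'
from h import *
go([.4346,-.2705,.065],96);snap("g");snap("g","top")
E
```

```text
t9.6 pos [ 0.4354 -0.2728  0.0675] psi 96.0 q [-0.78  0.65  1.85  0.    0.64 -2.45] | twist z 0.04 travel cm [0.05 0.23 0.25] w 0.0869
```

Emit:
{"fn": "move_arm", "kwargs": {"commands": [{"hand":4.0,"travel":[0.1,0.2,0.2],"twist":[0,0,0]},{"hand":4.0,"travel":[0,0,0],"twist":[0,0,0]},{"hand":4.0,"travel":[0,0,0],"twist":[0,0,0]},{"hand":4.0,"travel":[0,0,0],"twist":[0,0,0]},{"hand":4.0,"travel":[0,0,0],"twist":[0,0,0]}]}}

```text
time: 10.15
position: [0.4333, -0.2703, 0.064]
tool_rot: [-0.053, 0.999, 0.0, -0.0]
ft_force: [0.2, 0.4, 0.0]
grip_width: 0.0616
grip_force: 0.0
```

Emit:
{"fn": "move_arm", "kwargs": {"commands": [{"hand":4.0,"travel":[0,0,0],"twist":[0,0,0]},{"hand":4.0,"travel":[0,0,0],"twist":[0,0,0]},{"hand":4.0,"travel":[0,0,0],"twist":[0,0,0]},{"hand":4.0,"travel":[0,0,0],"twist":[0,0,0]}]}}

```text
time: 10.48
position: [0.4335, -0.2704, 0.064]
tool_rot: [-0.053, 0.999, -0.0, 0.0]
ft_force: [-0.8, -0.5, -1.4]
grip_width: 0.0495
grip_force: 25.0
```

```bash
python3 - <<'E'
from h import *
go([.634,.1265,.065],96)
E
```

```text
t10.5 pos [ 0.4335 -0.2704  0.064 ] psi 96.0 q [-0.78  0.66  1.85 -0.    0.63 -2.45] | twist z 0.03 travel cm [-24.09  37.38  -0.1 ] w 0.0495
```

Emit:
{"fn": "move_arm", "kwargs": {"commands": [{"hand":4.0,"travel":[0,0,-1],"twist":[0,0,0]},{"hand":4.0,"travel":[0,0,-3],"twist":[0,0,0]},{"hand":4.0,"travel":[0,0,-4],"twist":[0,0,0]},{"hand":4.0,"travel":[0,0,-3],"twist":[0,0,0]},{"hand":4.0,"travel":[0,0,-1],"twist":[0,0,0]}]}}

```text
time: 10.9
position: [0.4349, -0.2715, 0.1885]
tool_rot: [-0.053, 0.999, -0.003, 0.003]
ft_force: [1.9, -1.1, -3.0]
grip_width: 0.0493
grip_force: 25.0
```

Emit:
{"fn": "move_arm", "kwargs": {"commands": [{"hand":4.0,"travel":[-0.7,1.1,0],"twist":[0,0,0]},{"hand":4.0,"travel":[-1.5,2.3,0],"twist":[0,0,0]},{"hand":4.0,"travel":[-2,3.1,0],"twist":[0,0,0]},{"hand":4.0,"travel":[-2,3.1,0],"twist":[0,0,0]},{"hand":4.0,"travel":[-2,3.1,0],"twist":[0,0,0]}]}}

```text
time: 11.32
position: [0.5004, -0.1326, 0.1821]
tool_rot: [-0.052, 0.999, 0.001, -0.002]
ft_force: [0.2, -0.5, -2.2]
grip_width: 0.0494
grip_force: 25.0
```

Emit:
{"fn": "move_arm", "kwargs": {"commands": [{"hand":4.0,"travel":[-2,3.1,0],"twist":[0,0,0]},{"hand":4.0,"travel":[-2,3.1,0],"twist":[0,0,0]},{"hand":4.0,"travel":[-2,3.1,0],"twist":[0,0,0]},{"hand":4.0,"travel":[-2,3.1,0],"twist":[0,0,0]},{"hand":4.0,"travel":[-2,3.1,0],"twist":[0,0,0]}]}}

```text
time: 11.73
position: [0.5832, 0.0323, 0.1815]
tool_rot: [-0.053, 0.999, 0.001, -0.003]
ft_force: [0.7, -0.5, -3.5]
grip_width: 0.0494
grip_force: 25.0
```

Emit:
{"fn": "move_arm", "kwargs": {"commands": [{"hand":4.0,"travel":[-2,3.1,0],"twist":[0,0,0]},{"hand":4.0,"travel":[-1.8,2.8,0],"twist":[0,0,0]},{"hand":4.0,"travel":[-1.3,2,0],"twist":[0,0,0]},{"hand":4.0,"travel":[-0.7,1.1,0],"twist":[0,0,0]},{"hand":4.0,"travel":[0,0,0],"twist":[0,0,0]}]}}

```text
time: 12.15
position: [0.6323, 0.1282, 0.1817]
tool_rot: [-0.054, 0.999, 0.001, -0.001]
ft_force: [-0.9, -0.5, -2.4]
grip_width: 0.0492
grip_force: 25.0
```

Emit:
{"fn": "move_arm", "kwargs": {"commands": [{"hand":4.0,"travel":[0,0,0],"twist":[0,0,0]},{"hand":4.0,"travel":[0,0,0],"twist":[0,0,0]},{"hand":4.0,"travel":[0,0,0],"twist":[0,0,0]}]}}

```text
time: 12.4
position: [0.6319, 0.1235, 0.1834]
tool_rot: [-0.052, 0.999, -0.0, -0.001]
ft_force: [-0.1, 0.1, -2.2]
grip_width: 0.0493
grip_force: 25.0
```

```bash
python3 - <<'E'
from h import *
go([.633,.1267,.065],96);snap("i")
E
```

```text
t12.4 pos [0.6319 0.1235 0.1834] psi 95.9 q [ 0.02  0.61  1.43 -0.    1.1  -1.65] | twist z -0.06 travel cm [-0.14  0.31 11.84] w 0.0493
```

View pics/i_wrist.png

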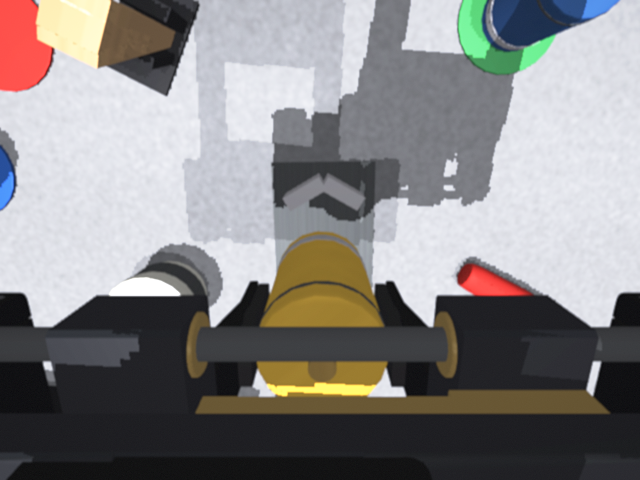

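Wrist view: yellow is held upright, nub near (322,370). Clamp plate edge runs (273,161)–(376,161), V apex (323,178). Blue stands on the green pad at upper right.

```bash
python3 - <<'E'
from h import *
np.set_printoptions(precision=4,suppress=True)
c,T=load("wrist","i")
a,b=atz(c,T,(273,161),.004),atz(c,T,(376,161),.004);m=(a+b)/2;print(a,b,m,"origin",m+.05*np.array([np.cos(.108),np.sin(.108),0]))
print("canister foot front @z.124+", atz(c,T,(320,232),.125+.0), "nub",atz(c,T,(322,372),.22))
E
```

```text
[0.5808 0.0772 0.004 ] [0.5716 0.1657 0.004 ] [0.5762 0.1215 0.004 ] origin [0.6259 0.1268 0.004 ]
canister foot front @z.124+ [0.6082 0.1214 0.125 ] nub [0.634  0.1252 0.22  ]
```

Emit:
{"fn": "move_arm", "kwargs": {"commands": [{"hand":4.0,"travel":[-0.1,0.2,2],"twist":[0,0,0]},{"hand":4.0,"travel":[0,0,2.5],"twist":[0,0,0]},{"hand":4.0,"travel":[0,0,1.5],"twist":[0,0,0]},{"hand":4.0,"travel":[0,0,0],"twist":[0,0,0]},{"hand":4.0,"travel":[0,0,0],"twist":[0,0,0]}]}}

```text
time: 12.87
position: [0.633, 0.1259, 0.1235]
tool_rot: [-0.052, 0.999, -0.0, -0.001]
ft_force: [0.7, -0.0, -2.3]
grip_width: 0.0493
grip_force: 25.0
```

Emit:
{"fn": "move_arm", "kwargs": {"commands": [{"hand":4.0,"travel":[0,0,0],"twist":[0,0,0]},{"hand":4.0,"travel":[0,0,0],"twist":[0,0,0]},{"hand":4.0,"travel":[0,0,0],"twist":[0,0,0]}]}}

```text
time: 13.12
position: [0.6348, 0.1268, 0.1256]
tool_rot: [-0.052, 0.999, -0.0, 0.001]
ft_force: [0.8, -1.2, -2.4]
grip_width: 0.0495
grip_force: 25.0
```

```bash
python3 - <<'E'
from h import *
go([.633,.1267,.065],96)
E
```

```text
t13.1 pos [0.6348 0.1268 0.1256] psi 96.0 q [ 0.02  0.69  1.47 -0.    0.98 -1.65] | twist z 0.01 travel cm [0.18 0.01 6.06] w 0.0495
```

Emit:
{"fn": "move_arm", "kwargs": {"commands": [{"hand":4.0,"travel":[0.15,0,1],"twist":[0,0,0]},{"hand":4.0,"travel":[0,0,1.5],"twist":[0,0,0]},{"hand":4.0,"travel":[0,0,1.3],"twist":[0,0,0]},{"hand":4.0,"travel":[0,0,1],"twist":[0,0,0]},{"hand":4.0,"travel":[0,0,0.6],"twist":[0,0,0]}]}}

```text
time: 13.53
position: [0.6311, 0.1268, 0.068]
tool_rot: [-0.053, 0.999, 0.0, -0.001]
ft_force: [-0.1, -0.1, -2.8]
grip_width: 0.0495
grip_force: 25.0
```

Emit:
{"fn": "move_arm", "kwargs": {"commands": [{"hand":4.0,"travel":[0,0,0.3],"twist":[0,0,0]},{"hand":4.0,"travel":[0,0,0],"twist":[0,0,0]},{"hand":4.0,"travel":[0,0,0],"twist":[0,0,0]},{"hand":4.0,"travel":[0,0,0],"twist":[0,0,0]},{"hand":4.0,"travel":[0,0,0],"twist":[0,0,0]}]}}

```text
time: 13.95
position: [0.6328, 0.1269, 0.0678]
tool_rot: [-0.053, 0.999, -0.0, 0.001]
ft_force: [0.6, -0.3, -3.9]
grip_width: 0.0491
grip_force: 25.0
```

```bash
python3 - <<'E'
from h import *
go([.633,.127,.064],96)
E
```

```text
t13.9 pos [0.6328 0.1269 0.0678] psi 96.0 q [ 0.03  0.77  1.5  -0.    0.87 -1.65] | twist z 0.04 travel cm [-0.02  0.01  0.38] w 0.0491
```

Emit:
{"fn": "move_arm", "kwargs": {"commands": [{"hand":4.0,"travel":[0,0,0.3],"twist":[0,0,0]},{"hand":4.0,"travel":[0,0,0.1],"twist":[0,0,0]},{"hand":4.0,"travel":[0,0,0],"twist":[0,0,0]},{"hand":4.0,"travel":[0,0,0],"twist":[0,0,0]}]}}

```text
time: 14.28
position: [0.6329, 0.1269, 0.064]
tool_rot: [-0.053, 0.999, -0.0, 0.001]
ft_force: [0.3, 0.2, 3.6]
grip_width: 0.0494
grip_force: 25.0
```

Emit:
{"fn": "move_arm", "kwargs": {"commands": [{"hand":8.7,"travel":[0,0,0],"twist":[0,0,0]},{"hand":8.7,"travel":[0,0,0],"twist":[0,0,0]},{"hand":8.7,"travel":[0,0,0],"twist":[0,0,0]},{"hand":8.7,"travel":[0,0,0],"twist":[0,0,0]},{"hand":8.7,"travel":[0,0,0],"twist":[0,0,0]}]}}

```text
time: 14.7
position: [0.6321, 0.1269, 0.0628]
tool_rot: [-0.053, 0.999, 0.0, -0.0]
ft_force: [-0.1, -0.2, 0.2]
grip_width: 0.0748
grip_force: 0.0
```

Emit:
{"fn": "move_arm", "kwargs": {"commands": [{"hand":8.7,"travel":[0,0,-2],"twist":[0,0,0]},{"hand":8.7,"travel":[0,0,-4],"twist":[0,0,0]},{"hand":8.7,"travel":[0,0,-4],"twist":[0,0,0]},{"hand":8.7,"travel":[0,0,-3],"twist":[0,0,0]},{"hand":8.7,"travel":[0,0,-1],"twist":[0,0,0]}]}}

```text
time: 15.12
position: [0.6352, 0.127, 0.2088]
tool_rot: [-0.053, 0.999, -0.0, 0.005]
ft_force: [-0.1, 0.1, 0.2]
grip_width: 0.0868
grip_force: 0.0
```

```bash
python3 - <<'E'
from h import *
go([.622,-.1855,.20],96)
c,T=snap("j")
E
```

```text
t15.1 pos [0.6352 0.127  0.2088] psi 96.0 q [ 0.03  0.58  1.41 -0.    1.14 -1.65] | twist z 0.04 travel cm [  4.58 -30.94   0.88] w 0.0868
```

Emit:
{"fn": "move_arm", "kwargs": {"commands": [{"hand":8.7,"travel":[0.3,-2,0],"twist":[0,0,0]},{"hand":8.7,"travel":[0.55,-3.8,0],"twist":[0,0,0]},{"hand":8.7,"travel":[0.55,-3.8,0],"twist":[0,0,0]},{"hand":8.7,"travel":[0.55,-3.8,0],"twist":[0,0,0]},{"hand":8.7,"travel":[0.55,-3.8,0],"twist":[0,0,0]}]}}

```text
time: 15.58
position: [0.624, -0.0479, 0.2009]
tool_rot: [-0.053, 0.999, 0.001, -0.002]
ft_force: [0.5, 0.1, 0.6]
grip_width: 0.0871
grip_force: 0.0
```

Emit:
{"fn": "move_arm", "kwargs": {"commands": [{"hand":8.7,"travel":[0.55,-3.8,0],"twist":[0,0,0]},{"hand":8.7,"travel":[0.55,-3.8,0],"twist":[0,0,0]},{"hand":8.7,"travel":[0.55,-3.8,0],"twist":[0,0,0]},{"hand":8.7,"travel":[0.2,-1.6,0],"twist":[0,0,0]},{"hand":8.7,"travel":[0.15,-0.8,0],"twist":[0,0,0]}]}}

```text
time: 16.0
position: [0.6191, -0.189, 0.2011]
tool_rot: [-0.051, 0.999, 0.001, -0.001]
ft_force: [0.9, -0.1, 0.8]
grip_width: 0.0871
grip_force: 0.0
```

Emit:
{"fn": "move_arm", "kwargs": {"commands": [{"hand":8.7,"travel":[0,0,0],"twist":[0,0,0]},{"hand":8.7,"travel":[0,0,0],"twist":[0,0,0]},{"hand":8.7,"travel":[0,0,0],"twist":[0,0,0]},{"hand":8.7,"travel":[0,0,0],"twist":[0,0,0]}]}}

```text
time: 16.33
position: [0.6201, -0.1839, 0.2029]
tool_rot: [-0.054, 0.999, 0.0, -0.0]
ft_force: [0.6, -0.7, -0.6]
grip_width: 0.0868
grip_force: 0.0
```

```bash
python3 - <<'E'
from h import *
go([.622,-.1855,.065],96)
c,T=snap("k")
C=cv2.imread("pics/k_wrist.png");cv2.imwrite("pics/k_crop.png",cv2.resize(C[130:300,170:470],None,fx=2.6,fy=2.6))
E
```

```text
t16.3 pos [ 0.6201 -0.1839  0.2029] psi 96.2 q [-0.46  0.59  1.41  0.    1.14 -2.14] | twist z 0.17 travel cm [-0.18 -0.18 13.79] w 0.0868
```

View pics/k_crop.png

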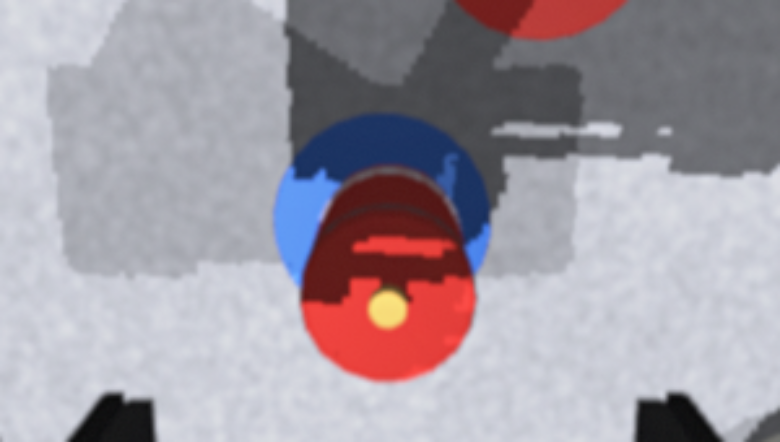

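Crop: red's nub at (388,309), i.e. full-image (319.2,248.8). The blue pad spans columns 274–491 with its top at row 113.

```bash
python3 - <<'E'
from h import *
np.set_printoptions(precision=4,suppress=True)
c,T=load("wrist","k");t,TT=load("top")
print("pad",padfit(c,T,(95,70,30),(130,255,255),(260,165,375,262),(.622,-.187)))
print("nub",atz(c,T,(319.2,248.8),.101))
print("padtop",padfit(t,TT,(95,100,30),(130,255,255),(390,165,450,225),(.61,-.18)))
for p in [(275.4,213),(358.8,213),(317,173.5)]: print(atz(c,T,p,.004))
E
```

```text
pad (array([ 0.6174, -0.1874]), np.int64(166), 276)
nub [ 0.6201 -0.1841  0.101 ]
padtop (array([ 0.6222, -0.1879]), np.int64(49), 93)
[ 0.6192 -0.2267  0.004 ]
[ 0.6106 -0.1478  0.004 ]
[ 0.578  -0.1912  0.004 ]
```

Emit:
{"fn": "move_arm", "kwargs": {"commands": [{"hand":8.7,"travel":[-0.1,-0.2,3],"twist":[0,0,0]},{"hand":8.7,"travel":[0,0,4],"twist":[0,0,0]},{"hand":8.7,"travel":[0,0,4],"twist":[0,0,0]},{"hand":8.7,"travel":[0,0,2],"twist":[0,0,0]},{"hand":8.7,"travel":[0,0,0.8],"twist":[0,0,0]}]}}

```text
time: 16.8
position: [0.6188, -0.1855, 0.061]
tool_rot: [-0.053, 0.999, 0.002, -0.003]
ft_force: [-0.3, 0.3, -0.3]
grip_width: 0.0869
grip_force: 0.0
```

Emit:
{"fn": "move_arm", "kwargs": {"commands": [{"hand":8.7,"travel":[0,0,0],"twist":[0,0,0]},{"hand":8.7,"travel":[0,0,0],"twist":[0,0,0]},{"hand":8.7,"travel":[0,0,0],"twist":[0,0,0]},{"hand":8.7,"travel":[0,0,0],"twist":[0,0,0]},{"hand":8.7,"travel":[0,0,0],"twist":[0,0,0]}]}}

```text
time: 17.22
position: [0.6224, -0.1885, 0.0671]
tool_rot: [-0.053, 0.999, -0.001, 0.002]
ft_force: [-0.3, -0.1, 0.7]
grip_width: 0.0871
grip_force: 0.0
```

```bash
python3 - <<'E'
from h import *
go([.621,-.185,.064],96)
E
```

```text
t17.2 pos [ 0.6224 -0.1885  0.0671] psi 96.0 q [-0.47  0.77  1.49 -0.    0.88 -2.14] | twist z 0.03 travel cm [0.1  0.37 0.31] w 0.0871
```

Emit:
{"fn": "move_arm", "kwargs": {"commands": [{"hand":4.0,"travel":[0.1,0.35,0.3],"twist":[0,0,0]},{"hand":4.0,"travel":[0,0,0],"twist":[0,0,0]},{"hand":4.0,"travel":[0,0,0],"twist":[0,0,0]},{"hand":4.0,"travel":[0,0,0],"twist":[0,0,0]},{"hand":4.0,"travel":[0,0,0],"twist":[0,0,0]}]}}

```text
time: 17.63
position: [0.6199, -0.1848, 0.0621]
tool_rot: [-0.053, 0.999, -0.0, 0.0]
ft_force: [-0.3, 0.1, 1.0]
grip_width: 0.0613
grip_force: 0.0
```

Emit:
{"fn": "move_arm", "kwargs": {"commands": [{"hand":4.0,"travel":[0,0,0],"twist":[0,0,0]},{"hand":4.0,"travel":[0,0,0],"twist":[0,0,0]},{"hand":4.0,"travel":[0,0,0],"twist":[0,0,0]},{"hand":4.0,"travel":[0,0,0],"twist":[0,0,0]}]}}

```text
time: 17.97
position: [0.6201, -0.185, 0.0621]
tool_rot: [-0.053, 0.999, -0.0, 0.0]
ft_force: [-0.3, -1.4, 0.5]
grip_width: 0.0495
grip_force: 25.0
```

```bash
python3 - <<'E'
from h import *
go([.438,-.2725,.2],96)
E
```

```text
t18.0 pos [ 0.6201 -0.185   0.0621] psi 96.0 q [-0.46  0.78  1.5  -0.    0.87 -2.14] | twist z 0.03 travel cm [ 19.02  -6.8  -13.79] w 0.0495
```

Emit:
{"fn": "move_arm", "kwargs": {"commands": [{"hand":4.0,"travel":[0,0,-1],"twist":[0,0,0]},{"hand":4.0,"travel":[0,0,-2.5],"twist":[0,0,0]},{"hand":4.0,"travel":[0,0,-1.5],"twist":[0,0,0]},{"hand":4.0,"travel":[1,-0.4,0],"twist":[0,0,0]},{"hand":4.0,"travel":[2.5,-0.9,0],"twist":[0,0,0]}]}}

```text
time: 18.38
position: [0.5891, -0.2011, 0.1134]
tool_rot: [-0.054, 0.999, -0.001, 0.003]
ft_force: [-0.5, -0.2, -3.4]
grip_width: 0.0492
grip_force: 25.0
```

Emit:
{"fn": "move_arm", "kwargs": {"commands": [{"hand":4.0,"travel":[3.5,-1.2,0],"twist":[0,0,0]},{"hand":4.0,"travel":[3.5,-1.3,0],"twist":[0,0,0]},{"hand":4.0,"travel":[3.5,-1.2,0],"twist":[0,0,0]},{"hand":4.0,"travel":[2.5,-0.9,0],"twist":[0,0,0]},{"hand":4.0,"travel":[1.5,-0.5,0],"twist":[0,0,0]}]}}

```text
time: 18.8
position: [0.4431, -0.267, 0.1113]
tool_rot: [-0.052, 0.999, 0.002, -0.002]
ft_force: [0.3, 0.2, -2.8]
grip_width: 0.0498
grip_force: 25.0
```

Emit:
{"fn": "move_arm", "kwargs": {"commands": [{"hand":4.0,"travel":[1,-0.4,0],"twist":[0,0,0]},{"hand":4.0,"travel":[0,0,0],"twist":[0,0,0]},{"hand":4.0,"travel":[0,0,0],"twist":[0,0,0]},{"hand":4.0,"travel":[0,0,0],"twist":[0,0,0]},{"hand":4.0,"travel":[0,0,0],"twist":[0,0,0]}]}}

```text
time: 19.22
position: [0.4391, -0.272, 0.112]
tool_rot: [-0.053, 0.999, -0.0, 0.0]
ft_force: [1.2, -0.4, -2.4]
grip_width: 0.0496
grip_force: 25.0
```

```bash
python3 - <<'E'
from h import *
go([.438,-.2725,.062],96)
c,T=snap("l");t,TT=snap("l","top");s,S=snap("l","scene")
print("redpad wrist",padfit(c,T,(0,120,40),(6,255,255),(230,100,410,260),(.438,-.272)))
print("blue top",padfit(t,TT,(95,100,30),(130,255,255),(390,165,450,225),(.62,-.187)), "scene",padfit(s,S,(95,100,30),(130,255,255),(180,195,240,250),(.62,-.187)))
E
```

```text
t19.2 pos [ 0.4391 -0.272   0.112 ] psi 96.1 q [-0.77  0.58  1.81  0.    0.75 -2.45] | twist z 0.10 travel cm [ 0.12 -0.04  5.  ] w 0.0496
redpad wrist (array([ 0.43711698, -0.27228536]), np.int64(193), 300)
blue top (array([ 0.61936628, -0.18914677]), np.int64(24), 38) scene (array([ 0.62066079, -0.18670303]), np.int64(94), 100)
```

View pics/l_wrist.png

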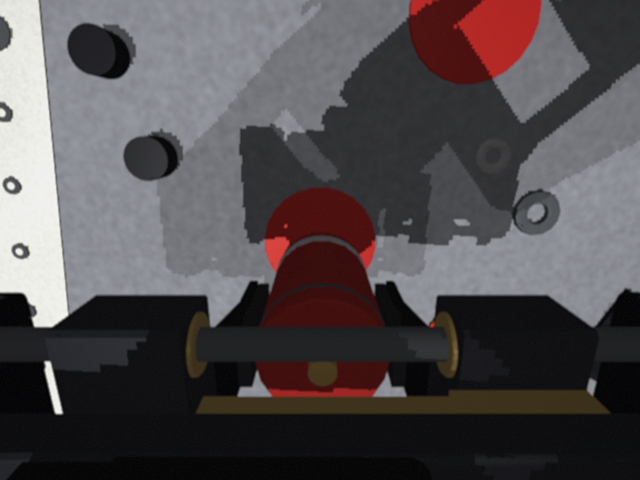

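Wrist view: red is held over its red pad (265–375, 188–270), nub at (322,373). The decoy pad is at (475,30).

Emit:
{"fn": "move_arm", "kwargs": {"commands": [{"hand":4.0,"travel":[0.15,0,1],"twist":[0,0,0]},{"hand":4.0,"travel":[0,0,1.5],"twist":[0,0,0]},{"hand":4.0,"travel":[0,0,1],"twist":[0,0,0]},{"hand":4.0,"travel":[0,0,0.6],"twist":[0,0,0]},{"hand":4.0,"travel":[0,0,0.3],"twist":[0,0,0]}]}}

```text
time: 19.78
position: [0.4364, -0.2719, 0.067]
tool_rot: [-0.053, 0.999, 0.001, -0.001]
ft_force: [0.0, -0.0, -1.4]
grip_width: 0.0492
grip_force: 25.0
```

Emit:
{"fn": "move_arm", "kwargs": {"commands": [{"hand":4.0,"travel":[0,0,0.2],"twist":[0,0,0]},{"hand":4.0,"travel":[0,0,0],"twist":[0,0,0]},{"hand":4.0,"travel":[0,0,0],"twist":[0,0,0]},{"hand":4.0,"travel":[0,0,0],"twist":[0,0,0]},{"hand":4.0,"travel":[0,0,0],"twist":[0,0,0]}]}}

```text
time: 20.2
position: [0.4368, -0.2727, 0.0665]
tool_rot: [-0.053, 0.999, -0.0, 0.0]
ft_force: [-0.0, 0.1, -2.4]
grip_width: 0.0495
grip_force: 25.0
```

```bash
python3 - <<'E'
from h import *
go([.437,-.2723,.062],96)
E
```

```text
t20.2 pos [ 0.4368 -0.2727  0.0665] psi 96.0 q [-0.78  0.66  1.84 -0.    0.64 -2.45] | twist z 0.03 travel cm [-0.02  0.04  0.45] w 0.0495
```

Emit:
{"fn": "move_arm", "kwargs": {"commands": [{"hand":4.0,"travel":[0,0,0.3],"twist":[0,0,0]},{"hand":4.0,"travel":[0,0,0.15],"twist":[0,0,0]},{"hand":4.0,"travel":[0,0,0],"twist":[0,0,0]},{"hand":4.0,"travel":[0,0,0],"twist":[0,0,0]}]}}

```text
time: 20.53
position: [0.4368, -0.2727, 0.062]
tool_rot: [-0.053, 0.999, -0.0, 0.0]
ft_force: [-0.3, -0.3, 2.7]
grip_width: 0.0494
grip_force: 25.0
```

Emit:
{"fn": "move_arm", "kwargs": {"commands": [{"hand":8.7,"travel":[0,0,0],"twist":[0,0,0]},{"hand":8.7,"travel":[0,0,0],"twist":[0,0,0]},{"hand":8.7,"travel":[0,0,0],"twist":[0,0,0]},{"hand":8.7,"travel":[0,0,0],"twist":[0,0,0]},{"hand":8.7,"travel":[0,0,0],"twist":[0,0,0]}]}}

```text
time: 20.95
position: [0.4366, -0.2724, 0.0615]
tool_rot: [-0.053, 0.999, 0.0, -0.0]
ft_force: [0.2, -0.6, 0.1]
grip_width: 0.0748
grip_force: 0.0
```

Emit:
{"fn": "move_arm", "kwargs": {"commands": [{"hand":8.7,"travel":[0,0,-2],"twist":[0,0,0]},{"hand":8.7,"travel":[0,0,-4],"twist":[0,0,0]},{"hand":8.7,"travel":[0,0,-4],"twist":[0,0,0]},{"hand":8.7,"travel":[0,0,-3],"twist":[0,0,0]},{"hand":8.7,"travel":[0,0,-1],"twist":[0,0,0]}]}}

```text
time: 21.37
position: [0.4385, -0.2741, 0.2061]
tool_rot: [-0.053, 0.999, -0.003, 0.003]
ft_force: [0.6, 0.2, -0.0]
grip_width: 0.0868
grip_force: 0.0
```

Emit:
{"fn": "move_arm", "kwargs": {"commands": [{"hand":8.7,"travel":[0,0,0],"twist":[0,0,0]},{"hand":8.7,"travel":[0,0,0],"twist":[0,0,0]},{"hand":8.7,"travel":[0,0,0],"twist":[0,0,0]}]}}

```text
time: 21.62
position: [0.4356, -0.2715, 0.1999]
tool_rot: [-0.053, 0.999, 0.001, -0.001]
ft_force: [-0.6, 0.5, -0.6]
grip_width: 0.087
grip_force: 0.0
```

```bash
python3 - <<'E'
from h import *
np.set_printoptions(precision=4,suppress=True)
go([.457,.254,.2],96)
c,T=snap("n")
# nub by colour inside a small window
h=cv2.cvtColor(c["frame"],cv2.COLOR_RGB2HSV);m=cv2.inRange(h,(10,60,60),(32,255,255));m[:215]=0;m[290:]=0;m[:,:260]=0;m[:,390:]=0
M=cv2.moments(m,True);p=(M["m10"]/M["m00"],M["m01"]/M["m00"]);print(p,M["m00"],"nub",atz(c,T,p,.101))
print("pad",padfit(c,T,(0,120,40),(6,255,255),(250,165,370,212),(.437,-.272)))
E
```

```text
t21.6 pos [ 0.4356 -0.2715  0.1999] psi 96.0 q [-0.78  0.43  1.75  0.    0.97 -2.45] | twist z 0.03 travel cm [-7.62 52.03 -0.01] w 0.087
(318.8410256410256, 250.97435897435898) 195.0 nub [ 0.4361 -0.2717  0.101 ]
pad (array([ 0.4374, -0.2722]), np.int64(103), 276)
```

Emit:
{"fn": "move_arm", "kwargs": {"commands": [{"hand":8.7,"travel":[-0.3,2,0],"twist":[0,0,0]},{"hand":8.7,"travel":[-0.6,4,0],"twist":[0,0,0]},{"hand":8.7,"travel":[-0.6,4,0],"twist":[0,0,0]},{"hand":8.7,"travel":[-0.6,4,0],"twist":[0,0,0]},{"hand":8.7,"travel":[-0.6,4,0],"twist":[0,0,0]}]}}

```text
time: 22.08
position: [0.4432, -0.0887, 0.1997]
tool_rot: [-0.052, 0.999, 0.001, -0.002]
ft_force: [0.3, -0.2, -0.6]
grip_width: 0.0872
grip_force: 0.0
```

Emit:
{"fn": "move_arm", "kwargs": {"commands": [{"hand":8.7,"travel":[-0.6,4,0],"twist":[0,0,0]},{"hand":8.7,"travel":[-0.6,4,0],"twist":[0,0,0]},{"hand":8.7,"travel":[-0.6,4,0],"twist":[0,0,0]},{"hand":8.7,"travel":[-0.6,4,0],"twist":[0,0,0]},{"hand":8.7,"travel":[-0.6,4,0],"twist":[0,0,0]}]}}

```text
time: 22.5
position: [0.452, 0.1134, 0.1998]
tool_rot: [-0.052, 0.999, 0.0, -0.002]
ft_force: [1.0, -0.6, 0.5]
grip_width: 0.0865
grip_force: 0.0
```

Emit:
{"fn": "move_arm", "kwargs": {"commands": [{"hand":8.7,"travel":[-0.6,4,0],"twist":[0,0,0]},{"hand":8.7,"travel":[-0.6,4,0],"twist":[0,0,0]},{"hand":8.7,"travel":[-0.4,3.5,0],"twist":[0,0,0]},{"hand":8.7,"travel":[-0.3,2,0],"twist":[0,0,0]},{"hand":8.7,"travel":[0,0.5,0],"twist":[0,0,0]}]}}

```text
time: 22.92
position: [0.4567, 0.2558, 0.1996]
tool_rot: [-0.055, 0.999, 0.0, -0.001]
ft_force: [0.8, -0.3, 0.3]
grip_width: 0.0869
grip_force: 0.0
```

Emit:
{"fn": "move_arm", "kwargs": {"commands": [{"hand":8.7,"travel":[0,0,0],"twist":[0,0,0]},{"hand":8.7,"travel":[0,0,0],"twist":[0,0,0]},{"hand":8.7,"travel":[0,0,0],"twist":[0,0,0]}]}}

```text
time: 23.17
position: [0.4571, 0.2513, 0.2007]
tool_rot: [-0.052, 0.999, -0.001, -0.001]
ft_force: [0.4, -0.7, 0.4]
grip_width: 0.0868
grip_force: 0.0
```

```bash
python3 - <<'E'
from h import *
np.set_printoptions(precision=4,suppress=True)
go([.457,.254,.065],96)
c,T=snap("o")
h=cv2.cvtColor(c["frame"],cv2.COLOR_RGB2HSV);m=cv2.inRange(h,(10,60,60),(32,255,255));m[:215]=0;m[290:]=0;m[:,:260]=0;m[:,390:]=0
M=cv2.moments(m,True);p=(M["m10"]/M["m00"],M["m01"]/M["m00"]);print(p,M["m00"],"nub",atz(c,T,p,.101))
E
```

```text
t23.2 pos [0.4571 0.2513 0.2007] psi 96.0 q [ 0.29  0.44  1.73 -0.    0.98 -1.39] | twist z -0.04 travel cm [-0.02  0.27 13.57] w 0.0868
(325.6374269005848, 242.93567251461988) 171.0 nub [0.4515 0.2548 0.101 ]
```

Emit:
{"fn": "move_arm", "kwargs": {"commands": [{"hand":8.7,"travel":[0.3,0.2,3],"twist":[0,0,0]},{"hand":8.7,"travel":[0,0,4],"twist":[0,0,0]},{"hand":8.7,"travel":[0,0,4],"twist":[0,0,0]},{"hand":8.7,"travel":[0,0,1.7],"twist":[0,0,0]},{"hand":8.7,"travel":[0,0,0.7],"twist":[0,0,0]}]}}

```text
time: 23.63
position: [0.4525, 0.2523, 0.0646]
tool_rot: [-0.051, 0.999, -0.001, -0.003]
ft_force: [-0.6, -0.5, -0.3]
grip_width: 0.0871
grip_force: 0.0
```

Emit:
{"fn": "move_arm", "kwargs": {"commands": [{"hand":8.7,"travel":[0,0,0],"twist":[0,0,0]},{"hand":8.7,"travel":[0,0,0],"twist":[0,0,0]},{"hand":8.7,"travel":[0,0,0],"twist":[0,0,0]},{"hand":8.7,"travel":[0,0,0],"twist":[0,0,0]},{"hand":8.7,"travel":[0,0,0],"twist":[0,0,0]}]}}

```text
time: 24.05
position: [0.4553, 0.2546, 0.069]
tool_rot: [-0.053, 0.999, 0.0, 0.001]
ft_force: [0.2, 1.1, -0.7]
grip_width: 0.0872
grip_force: 0.0
```

```bash
python3 - <<'E'
from h import *
go([.454,.254,.064],96);snap("p")
a=cv2.imread("pics/o_wrist.png")[150:300,180:480];b=cv2.imread("pics/p_wrist.png")[180:420,180:480]
z=np.vstack([cv2.resize(a,(560,280)),cv2.resize(b,(400,320)).copy() if 0 else np.pad(cv2.resize(b,(400,320)),((0,0),(0,160),(0,0)))])
cv2.imwrite("pics/p_m.png",z)
E
```

```text
t24.1 pos [0.4553 0.2546 0.069 ] psi 96.0 q [ 0.3   0.66  1.83 -0.    0.66 -1.38] | twist z 0.03 travel cm [ 0.14 -0.05  0.5 ] w 0.0872
```

View pics/p_m.png

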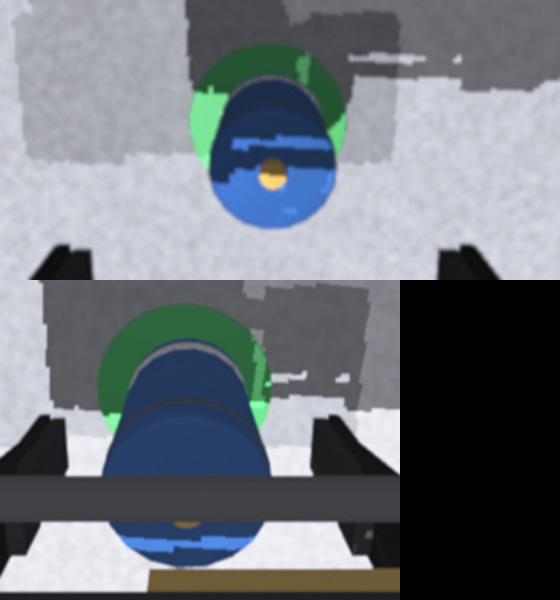

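Blue stands upright on the green pad, nub at (272,174) in the upper crop. It sits centred between the open fingers in the lower crop.

Emit:
{"fn": "move_arm", "kwargs": {"commands": [{"hand":4.0,"travel":[0.05,0,0.4],"twist":[0,0,0]},{"hand":4.0,"travel":[0,0,0],"twist":[0,0,0]},{"hand":4.0,"travel":[0,0,0],"twist":[0,0,0]},{"hand":4.0,"travel":[0,0,0],"twist":[0,0,0]},{"hand":4.0,"travel":[0,0,0],"twist":[0,0,0]}]}}

```text
time: 24.52
position: [0.4538, 0.2543, 0.0635]
tool_rot: [-0.053, 0.999, -0.0, -0.0]
ft_force: [-0.6, 0.3, -0.5]
grip_width: 0.0614
grip_force: 0.0
```

Emit:
{"fn": "move_arm", "kwargs": {"commands": [{"hand":4.0,"travel":[0,0,0],"twist":[0,0,0]},{"hand":4.0,"travel":[0,0,0],"twist":[0,0,0]},{"hand":4.0,"travel":[0,0,0],"twist":[0,0,0]},{"hand":4.0,"travel":[0,0,0],"twist":[0,0,0]}]}}

```text
time: 24.85
position: [0.4539, 0.2542, 0.0635]
tool_rot: [-0.053, 0.999, -0.0, -0.0]
ft_force: [0.1, -0.7, -0.1]
grip_width: 0.0492
grip_force: 24.9
```

```bash
python3 - <<'E'
from h import *
go([.619,-.1875,.2],96)
E
```

```text
t24.9 pos [0.4539 0.2542 0.0635] psi 96.0 q [ 0.3   0.67  1.83 -0.    0.65 -1.38] | twist z 0.03 travel cm [-11.81 -45.66 -13.65] w 0.0492
```

Emit:
{"fn": "move_arm", "kwargs": {"commands": [{"hand":4.0,"travel":[0,0,-1.5],"twist":[0,0,0]},{"hand":4.0,"travel":[0,0,-3.5],"twist":[0,0,0]},{"hand":4.0,"travel":[0,0,-4],"twist":[0,0,0]},{"hand":4.0,"travel":[0,0,-3],"twist":[0,0,0]},{"hand":4.0,"travel":[0,0,-1],"twist":[0,0,0]}]}}

```text
time: 25.27
position: [0.4558, 0.2551, 0.1974]
tool_rot: [-0.053, 0.999, 0.001, 0.004]
ft_force: [1.2, -0.4, -3.2]
grip_width: 0.0492
grip_force: 24.9
```

Emit:
{"fn": "move_arm", "kwargs": {"commands": [{"hand":4.0,"travel":[-0.3,-1.2,0],"twist":[0,0,0]},{"hand":4.0,"travel":[-0.7,-2.7,0],"twist":[0,0,0]},{"hand":4.0,"travel":[-0.9,-3.5,0],"twist":[0,0,0]},{"hand":4.0,"travel":[-0.9,-3.5,0],"twist":[0,0,0]},{"hand":4.0,"travel":[-0.9,-3.5,0],"twist":[0,0,0]}]}}

```text
time: 25.68
position: [0.5042, 0.113, 0.1909]
tool_rot: [-0.053, 0.999, -0.0, -0.003]
ft_force: [1.2, -0.1, -3.8]
grip_width: 0.049
grip_force: 24.9
```

Emit:
{"fn": "move_arm", "kwargs": {"commands": [{"hand":4.0,"travel":[-0.9,-3.5,0],"twist":[0,0,0]},{"hand":4.0,"travel":[-0.9,-3.5,0],"twist":[0,0,0]},{"hand":4.0,"travel":[-0.9,-3.5,0],"twist":[0,0,0]},{"hand":4.0,"travel":[-0.9,-3.5,0],"twist":[0,0,0]},{"hand":4.0,"travel":[-0.9,-3.5,0],"twist":[0,0,0]}]}}

```text
time: 26.1
position: [0.5672, -0.0565, 0.1904]
tool_rot: [-0.052, 0.999, 0.001, -0.003]
ft_force: [0.1, 0.2, -2.9]
grip_width: 0.0494
grip_force: 24.9
```

Emit:
{"fn": "move_arm", "kwargs": {"commands": [{"hand":4.0,"travel":[-0.9,-3.5,0],"twist":[0,0,0]},{"hand":4.0,"travel":[-0.9,-3.5,0],"twist":[0,0,0]},{"hand":4.0,"travel":[-0.8,-3.1,0],"twist":[0,0,0]},{"hand":4.0,"travel":[-0.6,-2.2,0],"twist":[0,0,0]},{"hand":4.0,"travel":[-0.4,-1.4,0],"twist":[0,0,0]}]}}

```text
time: 26.52
position: [0.6181, -0.1903, 0.19]
tool_rot: [-0.051, 0.999, 0.001, -0.002]
ft_force: [0.0, -0.2, -3.9]
grip_width: 0.0493
grip_force: 24.9
```

Emit:
{"fn": "move_arm", "kwargs": {"commands": [{"hand":4.0,"travel":[0,0,0],"twist":[0,0,0]},{"hand":4.0,"travel":[0,0,0],"twist":[0,0,0]},{"hand":4.0,"travel":[0,0,2],"twist":[0,0,0]},{"hand":4.0,"travel":[0,0,3.5],"twist":[0,0,0]},{"hand":4.0,"travel":[0,0,2],"twist":[0,0,0]}]}}

```text
time: 26.93
position: [0.6167, -0.1838, 0.1157]
tool_rot: [-0.053, 0.999, 0.002, -0.002]
ft_force: [-1.3, 0.9, -3.7]
grip_width: 0.049
grip_force: 24.9
```

Emit:
{"fn": "move_arm", "kwargs": {"commands": [{"hand":4.0,"travel":[0,0,1],"twist":[0,0,0]},{"hand":4.0,"travel":[0,0,0],"twist":[0,0,0]},{"hand":4.0,"travel":[0,0,0],"twist":[0,0,0]},{"hand":4.0,"travel":[0,0,0],"twist":[0,0,0]},{"hand":4.0,"travel":[0,0,0],"twist":[0,0,0]}]}}

```text
time: 27.35
position: [0.6204, -0.187, 0.1104]
tool_rot: [-0.053, 0.999, -0.001, 0.002]
ft_force: [-0.3, -0.4, -3.1]
grip_width: 0.0495
grip_force: 24.9
```

```bash
python3 - <<'E'
from h import *
np.set_printoptions(precision=4,suppress=True)
go([.619,-.1875,.064],96);c,T=snap("q")
go([.619,-.1875,.064],96)
C=cv2.imread("pics/q_wrist.png");cv2.imwrite("pics/q_crop.png",cv2.resize(C[130:400,190:460],None,fx=2.2,fy=2.2))
E
```

```text
t27.4 pos [ 0.6204 -0.187   0.1104] psi 96.1 q [-0.46  0.71  1.48  0.    0.95 -2.14] | twist z 0.06 travel cm [ 0.14 -0.04  4.64] w 0.0495
t27.4 pos [ 0.6202 -0.1871  0.1104] psi 96.0 q [-0.47  0.71  1.48  0.    0.95 -2.14] | twist z 0.05 travel cm [ 0.13 -0.03  4.64] w 0.0491
```

View pics/q_crop.png

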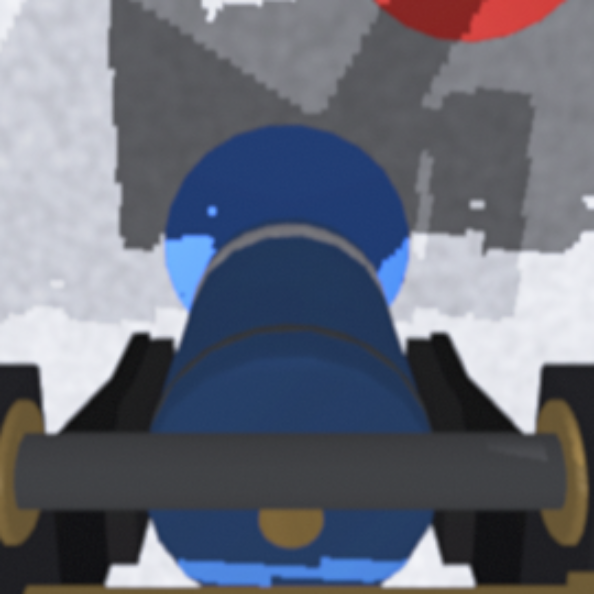

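Crop: the blue pad spans columns 164–410 with its top at row 124. The held blue canister has its nub at (291,522) and its foot band at columns 210–380, so it is slightly right of the pad's centre.

```bash
python3 - <<'E'
from h import *
np.set_printoptions(precision=4,suppress=True)
c,T=load("wrist","q");f=lambda u,v:(190+u/2.2,130+v/2.2)
for u in [(164,245),(410,245),(286,124)]: print(atz(c,T,f(*u),.004))
from rig import robot
h=cv2.cvtColor(c["frame"],cv2.COLOR_RGB2HSV);m=cv2.inRange(h,(95,70,30),(130,255,255));m[234:]=0
m=m[160:234,250:390];q,_=cv2.findContours(m,0,1);k=max(q,key=cv2.contourArea)[:,0]+[250,160]
P=np.array([atz(c,T,p,.004)[:2] for p in k]);r=least_squares(lambda p:np.hypot(*(P-p).T)-.04,(.619,-.1875),loss="cauchy",f_scale=.0007)
d=np.hypot(*(P-r.x).T)-.04;print("pad",r.x,(abs(d)<.001).sum(),len(d))
z=.1104-.0635+.004
print("nub",atz(c,T,f(291,522),z+.097), "foot L/R",atz(c,T,f(205,290),z+.01),atz(c,T,f(386,290),z+.01))
E
```

```text
[ 0.6209 -0.2268  0.004 ]
[ 0.6123 -0.1474  0.004 ]
[ 0.5776 -0.1915  0.004 ]
pad [ 0.6175 -0.1872] 142 250
nub [ 0.6197 -0.1854  0.1479] foot L/R [ 0.6142 -0.2082  0.0609] [ 0.6092 -0.162   0.0609]
```

Emit:
{"fn": "move_arm", "kwargs": {"commands": [{"hand":4.0,"travel":[0.2,-0.15,1],"twist":[0,0,0]},{"hand":4.0,"travel":[0,0,1.5],"twist":[0,0,0]},{"hand":4.0,"travel":[0,0,1],"twist":[0,0,0]},{"hand":4.0,"travel":[0,0,0.5],"twist":[0,0,0]},{"hand":4.0,"travel":[0,0,0.2],"twist":[0,0,0]}]}}

```text
time: 27.82
position: [0.6164, -0.1882, 0.0651]
tool_rot: [-0.052, 0.999, 0.001, -0.001]
ft_force: [-0.0, 0.5, -3.3]
grip_width: 0.0493
grip_force: 24.9
```

Emit:
{"fn": "move_arm", "kwargs": {"commands": [{"hand":4.0,"travel":[0,0,0],"twist":[0,0,0]},{"hand":4.0,"travel":[0,0,0],"twist":[0,0,0]},{"hand":4.0,"travel":[0,0,0],"twist":[0,0,0]},{"hand":4.0,"travel":[0,0,0],"twist":[0,0,0]},{"hand":4.0,"travel":[0,0,0],"twist":[0,0,0]}]}}

```text
time: 28.23
position: [0.6176, -0.1886, 0.0671]
tool_rot: [-0.053, 0.999, -0.0, 0.0]
ft_force: [1.3, 0.3, -3.6]
grip_width: 0.0491
grip_force: 24.9
```

```bash
python3 - <<'E'
from h import *
go([.6185,-.1885,.0635],96)
E
```

```text
t28.2 pos [ 0.6176 -0.1886  0.0671] psi 96.0 q [-0.47  0.77  1.5  -0.    0.87 -2.15] | twist z 0.03 travel cm [-0.09  0.01  0.36] w 0.0491
```

Emit:
{"fn": "move_arm", "kwargs": {"commands": [{"hand":4.0,"travel":[0,0,0.2],"twist":[0,0,0]},{"hand":4.0,"travel":[0,0,0.15],"twist":[0,0,0]},{"hand":4.0,"travel":[0,0,0],"twist":[0,0,0]},{"hand":4.0,"travel":[0,0,0],"twist":[0,0,0]}]}}

```text
time: 28.57
position: [0.6175, -0.1886, 0.0635]
tool_rot: [-0.053, 0.999, -0.0, 0.0]
ft_force: [-1.0, 0.3, 1.0]
grip_width: 0.0492
grip_force: 24.9
```

Emit:
{"fn": "move_arm", "kwargs": {"commands": [{"hand":8.7,"travel":[0,0,0],"twist":[0,0,0]},{"hand":8.7,"travel":[0,0,0],"twist":[0,0,0]},{"hand":8.7,"travel":[0,0,0],"twist":[0,0,0]},{"hand":8.7,"travel":[0,0,0],"twist":[0,0,0]},{"hand":8.7,"travel":[0,0,0],"twist":[0,0,0]}]}}

```text
time: 28.98
position: [0.6174, -0.1885, 0.0631]
tool_rot: [-0.053, 0.999, -0.0, 0.0]
ft_force: [-0.1, -0.1, -0.7]
grip_width: 0.0748
grip_force: 0.0
```

Emit:
{"fn": "move_arm", "kwargs": {"commands": [{"hand":8.7,"travel":[0,0,-2],"twist":[0,0,0]},{"hand":8.7,"travel":[0,0,-4],"twist":[0,0,0]},{"hand":8.7,"travel":[0,0,-4],"twist":[0,0,0]},{"hand":8.7,"travel":[0,0,-3],"twist":[0,0,0]},{"hand":8.7,"travel":[0,0,-1],"twist":[0,0,0]}]}}

```text
time: 29.4
position: [0.6201, -0.1898, 0.209]
tool_rot: [-0.053, 0.999, -0.003, 0.004]
ft_force: [1.1, -0.2, 0.0]
grip_width: 0.087
grip_force: 0.0
```

Emit:
{"fn": "move_arm", "kwargs": {"commands": [{"hand":8.7,"travel":[0,0,0],"twist":[0,0,0]},{"hand":8.7,"travel":[0,0,0],"twist":[0,0,0]},{"hand":8.7,"travel":[0,0,0],"twist":[0,0,0]},{"hand":8.7,"travel":[0,0,0],"twist":[0,0,0]}]}}

```text
time: 29.73
position: [0.6158, -0.1878, 0.2004]
tool_rot: [-0.053, 0.999, 0.001, -0.002]
ft_force: [0.3, -0.2, -0.6]
grip_width: 0.0871
grip_force: 0.0
```

```bash
python3 - <<'E'
from h import *
np.set_printoptions(precision=4,suppress=True)
c,T=snap("r")
h=cv2.cvtColor(c["frame"],cv2.COLOR_RGB2HSV);m=cv2.inRange(h,(10,60,60),(32,255,255));m[:215]=0;m[290:]=0;m[:,:260]=0;m[:,390:]=0
M=cv2.moments(m,True);p=(M["m10"]/M["m00"],M["m01"]/M["m00"]);print(p,M["m00"],"nub",atz(c,T,p,.101))
m=cv2.inRange(h,(95,70,30),(130,255,255));m[205:]=0;m=m[150:205,250:390];q,_=cv2.findContours(m,0,1);k=max(q,key=cv2.contourArea)[:,0]+[250,150]
P=np.array([atz(c,T,p,.004)[:2] for p in k]);r=least_squares(lambda p:np.hypot(*(P-p).T)-.04,(.619,-.1875),loss="cauchy",f_scale=.0007)
d=np.hypot(*(P-r.x).T)-.04;print("pad",r.x,(abs(d)<.001).sum(),len(d))
# wedge top centre of gravity; grip point = wedge origin + 16mm along its x
a=np.radians(-18);o=np.array([.4913,-.026]);g=o+.016*np.array([np.cos(a),np.sin(a)]);print(g)
go([*(g+[.0,0]),.2],72)
E
```

```text
(319.6353591160221, 249.4585635359116) 181.0 nub [ 0.6152 -0.1876  0.101 ]
pad [ 0.6175 -0.1873] 85 233
[ 0.5065 -0.0309]
t29.8 pos [ 0.6161 -0.1879  0.2006] psi 96.0 q [-0.47  0.59  1.41 -0.    1.14 -2.15] | twist z 24.03 travel cm [15.27 11.54  0.06] w 0.0864
```

Emit:
{"fn": "move_arm", "kwargs": {"commands": [{"hand":8.7,"travel":[0,0,0],"twist":[0,0,6]},{"hand":8.7,"travel":[0,0,0],"twist":[0,0,6]},{"hand":8.7,"travel":[0,0,0],"twist":[0,0,6]},{"hand":8.7,"travel":[0,0,0],"twist":[0,0,6]},{"hand":8.7,"travel":[1.5,1.1,0],"twist":[0,0,0]}]}}

```text
time: 30.2
position: [0.6079, -0.1758, 0.2015]
tool_rot: [0.159, 0.987, -0.001, 0.001]
ft_force: [0.2, -0.1, -0.3]
grip_width: 0.0869
grip_force: 0.0
```

Emit:
{"fn": "move_arm", "kwargs": {"commands": [{"hand":8.7,"travel":[3,2.3,0],"twist":[0,0,0]},{"hand":8.7,"travel":[3,2.3,0],"twist":[0,0,0]},{"hand":8.7,"travel":[3,2.3,0],"twist":[0,0,0]},{"hand":8.7,"travel":[2.8,2.1,0],"twist":[0,0,0]},{"hand":8.7,"travel":[1.3,1,0],"twist":[0,0,0]}]}}

```text
time: 30.62
position: [0.5081, -0.0343, 0.2015]
tool_rot: [0.155, 0.988, 0.001, -0.004]
ft_force: [-0.3, 0.7, -0.3]
grip_width: 0.0872
grip_force: 0.0
```

Emit:
{"fn": "move_arm", "kwargs": {"commands": [{"hand":8.7,"travel":[0.7,0.4,0],"twist":[0,0,0]},{"hand":8.7,"travel":[0,0,0],"twist":[0,0,0]},{"hand":8.7,"travel":[0,0,0],"twist":[0,0,0]},{"hand":8.7,"travel":[0,0,0],"twist":[0,0,0]},{"hand":8.7,"travel":[0,0,0],"twist":[0,0,0]}]}}

```text
time: 31.03
position: [0.5087, -0.0334, 0.203]
tool_rot: [0.157, 0.988, -0.0, 0.001]
ft_force: [-0.1, -0.1, 0.2]
grip_width: 0.0869
grip_force: 0.0
```

```bash
python3 - <<'E'
from h import *
go([.5065,-.0309,.069],72);c,T=snap("s");go([.5065,-.0309,.069],72);snap("s","top");snap("s","scene")
C=cv2.imread("pics/s_wrist.png");cv2.imwrite("pics/s_crop.png",cv2.resize(C[130:330,190:460],None,fx=2.9,fy=2.9,interpolation=cv2.INTER_CUBIC))
E
```

```text
t31.0 pos [ 0.5087 -0.0334  0.203 ] psi 71.9 q [-0.28  0.42  1.76 -0.    0.96 -1.54] | twist z -0.05 travel cm [ 0.29  0.16 13.4 ] w 0.0869
t31.1 pos [ 0.5084 -0.0332  0.203 ] psi 71.9 q [-0.28  0.42  1.76 -0.    0.96 -1.54] | twist z -0.05 travel cm [ 0.25  0.16 13.4 ] w 0.0871
```

View pics/s_crop.png

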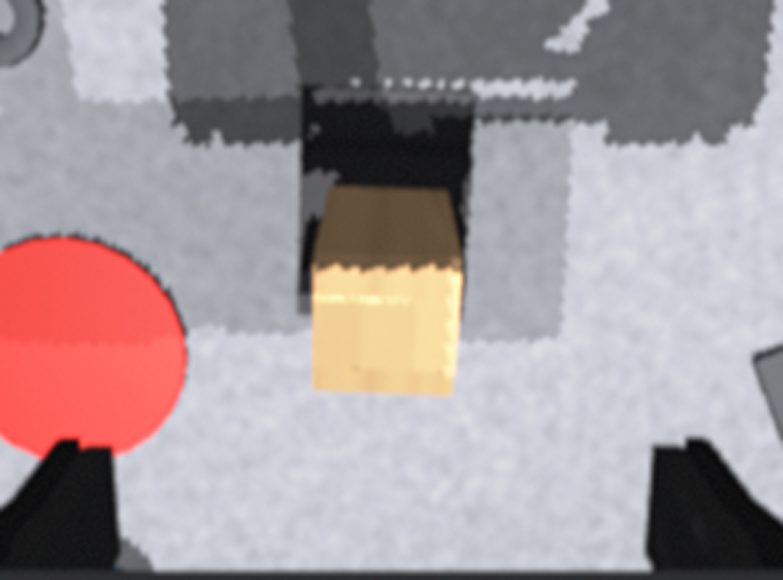

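```bash
python3 - <<'E'
from h import *
np.set_printoptions(precision=4,suppress=True)
c,T=load("wrist","s");f=lambda u,v:(190+u/2.9,130+v/2.9)
A=[atz(c,T,f(*u),.094)[:2] for u in [(313,267),(462,267),(455,394),(313,389)]]
print(A,[np.linalg.norm(A[i]-A[i-1])*1000 for i in range(4)])
ang=lambda v:np.degrees(np.arctan2(v[1],v[0]))
print("y dirs",ang(A[0]-A[1])+180,ang(A[3]-A[2])+180,"x dirs",ang(A[3]-A[0]),ang(A[2]-A[1]))
print("flat mid",(A[0]+A[1])/2,"slope mid",(A[2]+A[3])/2)
H=[atz(c,T,f(*u),.0)[:2] for u in [(300,88),(475,98)]];print("holder front",H,ang(H[1]-H[0]))
E
```

```text
[array([ 0.4868, -0.0432]), array([ 0.4981, -0.0085]), array([ 0.5292, -0.0197]), array([ 0.5168, -0.0535])] [np.float64(31.729233778159198), np.float64(36.52175339624515), np.float64(33.08285096131843), np.float64(36.03094174775113)]
y dirs 71.9871718276719 69.85444861947916 x dirs -19.047490943693855 -19.898699270284208
flat mid [ 0.4924 -0.0258] slope mid [ 0.523  -0.0366]
holder front [array([ 0.4493, -0.0408]), array([0.4696, 0.0114])] 68.77040393719739
```

Crop: wedge top face corners are (313,267), (462,267), (455,394) and (313,389), with the shaded flat face toward the robot (top of the picture). Yaw is about -19.3°, so the flat face points the way the clamp needs after a turn.

Emit:
{"fn": "move_arm", "kwargs": {"commands": [{"hand":8.7,"travel":[0,0,0],"twist":[0,0,1.2]},{"hand":8.7,"travel":[0.25,0.15,3],"twist":[0,0,0]},{"hand":8.7,"travel":[0,0,4],"twist":[0,0,0]},{"hand":8.7,"travel":[0,0,4],"twist":[0,0,0]},{"hand":8.7,"travel":[0,0,1.6],"twist":[0,0,0]}]}}

```text
time: 31.6
position: [0.5031, -0.0293, 0.0733]
tool_rot: [0.167, 0.986, 0.0, -0.003]
ft_force: [-0.3, 1.0, 0.0]
grip_width: 0.0867
grip_force: 0.0
```

Emit:
{"fn": "move_arm", "kwargs": {"commands": [{"hand":8.7,"travel":[0,0,0.6],"twist":[0,0,0]},{"hand":8.7,"travel":[0,0,0],"twist":[0,0,0]},{"hand":8.7,"travel":[0,0,0],"twist":[0,0,0]},{"hand":8.7,"travel":[0,0,0],"twist":[0,0,0]},{"hand":8.7,"travel":[0,0,0],"twist":[0,0,0]}]}}

```text
time: 32.02
position: [0.5066, -0.03, 0.0726]
tool_rot: [0.167, 0.986, -0.0, 0.002]
ft_force: [0.8, 0.6, 0.5]
grip_width: 0.0868
grip_force: 0.0
```

```bash
python3 - <<'E'
from h import *
go([.5065,-.031,.069],70.7)
E
```

```text
t32.0 pos [ 0.5066 -0.03    0.0726] psi 70.8 q [-0.28  0.64  1.86 -0.    0.64 -1.52] | twist z 0.12 travel cm [-0.02 -0.1   0.36] w 0.0868
```

Emit:
{"fn": "move_arm", "kwargs": {"commands": [{"hand":2.5,"travel":[0,-0.1,0.3],"twist":[0,0,0]},{"hand":2.5,"travel":[0,0,0],"twist":[0,0,0]},{"hand":2.5,"travel":[0,0,0],"twist":[0,0,0]},{"hand":2.5,"travel":[0,0,0],"twist":[0,0,0]},{"hand":2.5,"travel":[0,0,0],"twist":[0,0,0]}], "force": 45}}

```text
time: 32.43
position: [0.505, -0.0306, 0.0682]
tool_rot: [0.167, 0.986, -0.0, 0.0]
ft_force: [-0.5, 0.8, -0.0]
grip_width: 0.0614
grip_force: 0.0
```

Emit:
{"fn": "move_arm", "kwargs": {"commands": [{"hand":2.5,"travel":[0,0,0],"twist":[0,0,0]},{"hand":2.5,"travel":[0,0,0],"twist":[0,0,0]},{"hand":2.5,"travel":[0,0,0],"twist":[0,0,0]},{"hand":2.5,"travel":[0,0,0],"twist":[0,0,0]},{"hand":2.5,"travel":[0,0,0],"twist":[0,0,0]}]}}

```text
time: 32.85
position: [0.5049, -0.0306, 0.068]
tool_rot: [0.167, 0.986, 0.0, -0.0]
ft_force: [-0.2, 0.0, 0.3]
grip_width: 0.0358
grip_force: 45.0
```

Emit:
{"fn": "move_arm", "kwargs": {"commands": [{"hand":2.5,"travel":[0,0,0],"twist":[0,0,0]},{"hand":2.5,"travel":[0,0,0],"twist":[0,0,0]}]}}

```text
time: 33.02
position: [0.5049, -0.0306, 0.068]
tool_rot: [0.167, 0.986, 0.0, -0.0]
ft_force: [0.3, 0.1, -1.1]
grip_width: 0.0357
grip_force: 45.0
```

```bash
python3 - <<'E'
from h import *
go([.5065,-.031,.2],96.3)
E
```

```text
t33.0 pos [ 0.5049 -0.0306  0.068 ] psi 70.8 q [-0.28  0.65  1.86 -0.    0.63 -1.52] | twist z -25.47 travel cm [ -0.15  -0.06 -13.2 ] w 0.0357
```

Emit:
{"fn": "move_arm", "kwargs": {"commands": [{"hand":2.5,"travel":[0,0,-1],"twist":[0,0,0]},{"hand":2.5,"travel":[0,0,-2.5],"twist":[0,0,0]},{"hand":2.5,"travel":[0,0,-4],"twist":[0,0,0]},{"hand":2.5,"travel":[0,0,-4],"twist":[0,0,0]},{"hand":2.5,"travel":[0,0,-1.5],"twist":[0,0,0]}]}}

```text
time: 33.43
position: [0.5073, -0.0311, 0.2034]
tool_rot: [0.166, 0.986, -0.0, 0.004]
ft_force: [0.0, -1.0, -1.0]
grip_width: 0.0357
grip_force: 45.0
```

Emit:
{"fn": "move_arm", "kwargs": {"commands": [{"hand":2.5,"travel":[0,0,0],"twist":[0,0,-6.3]},{"hand":2.5,"travel":[0,0,0],"twist":[0,0,-6.4]},{"hand":2.5,"travel":[0,0,0],"twist":[0,0,-6.4]},{"hand":2.5,"travel":[0,0,0],"twist":[0,0,-6.3]},{"hand":2.5,"travel":[0,0,0],"twist":[0,0,0]}]}}

```text
time: 33.85
position: [0.5048, -0.0305, 0.1988]
tool_rot: [-0.055, 0.998, -0.0, 0.0]
ft_force: [0.5, 0.5, -0.2]
grip_width: 0.0358
grip_force: 45.0
```

```bash
python3 - <<'E'
from h import *
go([.675,.1316,.19],96.2)
E
```

```text
t33.9 pos [ 0.5048 -0.0305  0.1988] psi 96.3 q [-0.28  0.42  1.77 -0.    0.95 -1.96] | twist z 0.14 travel cm [-18.67  14.28   0.88] w 0.0358
```

Emit:
{"fn": "move_arm", "kwargs": {"commands": [{"hand":2.5,"travel":[-1.3,1,0],"twist":[0,0,0]},{"hand":2.5,"travel":[-2.7,2,0],"twist":[0,0,0]},{"hand":2.5,"travel":[-3.1,2.4,0],"twist":[0,0,0]},{"hand":2.5,"travel":[-3.1,2.4,0],"twist":[0,0,0]},{"hand":2.5,"travel":[-3.1,2.4,0],"twist":[0,0,0]}]}}

```text
time: 34.27
position: [0.6269, 0.0864, 0.1986]
tool_rot: [-0.052, 0.999, -0.0, -0.0]
ft_force: [1.3, -0.5, -0.7]
grip_width: 0.0353
grip_force: 45.0
```

Emit:
{"fn": "move_arm", "kwargs": {"commands": [{"hand":2.5,"travel":[-2.7,2,0],"twist":[0,0,0]},{"hand":2.5,"travel":[-1.7,1.3,0],"twist":[0,0,0]},{"hand":2.5,"travel":[-1,0.8,0],"twist":[0,0,0]},{"hand":2.5,"travel":[0,0,0],"twist":[0,0,0]},{"hand":2.5,"travel":[0,0,0],"twist":[0,0,0]}]}}

```text
time: 34.68
position: [0.6748, 0.1322, 0.1977]
tool_rot: [-0.054, 0.999, -0.0, -0.001]
ft_force: [-0.4, -0.4, -1.1]
grip_width: 0.0358
grip_force: 45.0
```

Emit:
{"fn": "move_arm", "kwargs": {"commands": [{"hand":2.5,"travel":[0,0,0],"twist":[0,0,0]},{"hand":2.5,"travel":[0,0,0],"twist":[0,0,0]},{"hand":2.5,"travel":[0,0,0],"twist":[0,0,0]},{"hand":2.5,"travel":[0,0,0],"twist":[0,0,0]}]}}

```text
time: 35.02
position: [0.675, 0.131, 0.1983]
tool_rot: [-0.054, 0.999, -0.0, -0.0]
ft_force: [0.7, -0.3, -0.5]
grip_width: 0.0356
grip_force: 45.0
```

```bash
python3 - <<'E'
from h import *
go([.675,.1316,.19],96.2);snap("u");go([.675,.1316,.19],96.2);snap("u","scene")
a=cv2.imread("pics/u_wrist.png")[120:420,170:470];b=cv2.imread("pics/u_scene.png")[250:400,225:375]
cv2.imwrite("pics/u_m.png",np.hstack([cv2.resize(a,(400,400)),cv2.resize(b,(400,400),interpolation=cv2.INTER_CUBIC)]))
E
```

```text
t35.0 pos [0.675  0.131  0.1983] psi 96.2 q [ 0.03  0.65  1.3  -0.    1.19 -1.65] | twist z -0.05 travel cm [-0.01  0.06  0.83] w 0.0356
t35.1 pos [0.6751 0.1311 0.1983] psi 96.2 q [ 0.03  0.65  1.3  -0.    1.19 -1.65] | twist z -0.04 travel cm [0.   0.05 0.83] w 0.0361
```

View pics/u_m.png

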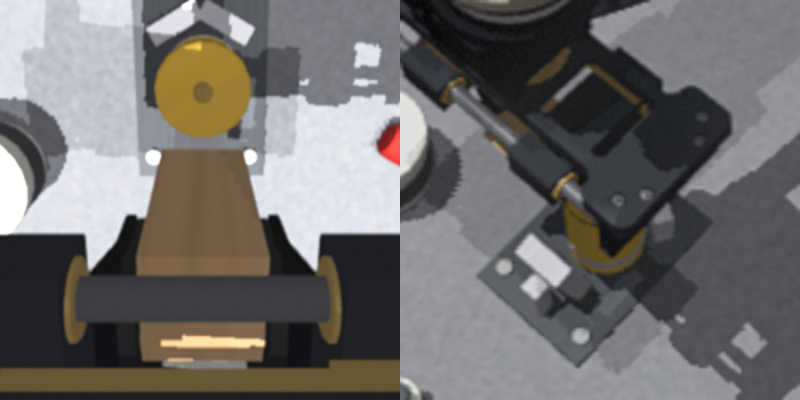

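Left (wrist): the wedge's foot edge is at (160–242,150), the yellow nub at (203,92) and the V apex at (203,10). The right crop (scene) shows yellow upright in the clamp.

```bash
python3 - <<'E'
from h import *
np.set_printoptions(precision=4,suppress=True)
c,T=load("wrist","u");f=lambda u,v:(170+u*.75,120+v*.75)
a,b=atz(c,T,f(160,150),.134),atz(c,T,f(242,150),.134);n=atz(c,T,f(203,92),.101);e=np.radians(6.2);X=np.array([np.cos(e),np.sin(e),0]);Y=np.array([-np.sin(e),np.cos(e),0])
m=(a+b)/2;print("foot mid",m,"width",np.linalg.norm(a-b),"nub",n,"along x",(m-n)@X,"y",(m-n)@Y)
tl,tr=atz(c,T,f(154,157),.004),atz(c,T,f(250,157),.004);print("screws",tl,tr)
t,TT=load("top","s")
h=cv2.cvtColor(t["frame"],cv2.COLOR_RGB2HSV);mk=cv2.inRange(h,(24,150,120),(32,255,255))[150:210,240:290];M=cv2.moments(mk,True);print(M["m10"]/M["m00"]+240,M["m01"]/M["m00"]+150,atz(t,TT,(M["m10"]/M["m00"]+240,M["m01"]/M["m00"]+150),.094))
E
```

```text
foot mid [0.6532 0.1295 0.134 ] width 0.03645360775303688 nub [0.6322 0.1282 0.101 ] along x 0.02105271401508073 y -0.0009372629061132169
screws [0.6962 0.0999 0.004 ] [0.6888 0.1684 0.004 ]
261.12080536912754 176.65771812080538 [0.6362 0.1266 0.094 ]
```

```bash
python3 - <<'E'
from h import *
np.set_printoptions(precision=4,suppress=True)
c,T=load("wrist","u");f=lambda u,v:(170+u*.75,120+v*.75)
e=np.radians(6.2);X=np.array([np.cos(e),np.sin(e),0]);tcp=np.array([.675,.131,0])
for n,z,v in[("foot",.134,150),("top",.224,255),("top far",.224,361)]:
    a,b=atz(c,T,f(*((160,v) if n=="foot" else (138,v))),z),atz(c,T,f(*((242,v) if n=="foot" else (268,v))),z);m=(a+b)/2
    print(n,m,np.linalg.norm(a-b),"rel tcp x",(m-tcp)@X)
# foot in holder, wrist s
c,T=load("wrist","s");f=lambda u,v:(190+u/2.9,130+v/2.9)
for z in(.042,.004): print("holder-level flat edge",(atz(c,T,f(332,185),z)+atz(c,T,f(450,190),z))/2)
C=cv2.imread("pics/u_wrist.png");cv2.imwrite("pics/u2.png",cv2.resize(C[170:400,250:400],None,fx=2.6,fy=2.6,interpolation=cv2.INTER_CUBIC))
E
```

```text
foot [0.6532 0.1295 0.134 ] 0.03645360775303688 rel tcp x -0.02181156424475596
top [0.6591 0.1309 0.224 ] 0.035640259926444914 rel tcp x -0.015821302832984094
top far [0.6931 0.1346 0.224 ] 0.03814734759682021 rel tcp x 0.018433732521789592
holder-level flat edge [ 0.4821 -0.0212  0.042 ]
holder-level flat edge [ 0.488  -0.0228  0.004 ]
```

View pics/u2.png

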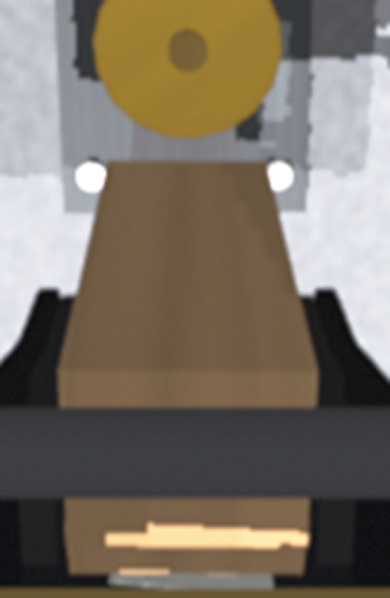

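```bash
python3 - <<'E'
from h import *
np.set_printoptions(precision=4,suppress=True)
s,S=load("scene")
C=cv2.imread("pics/a_scene.png")[195:265,265:345];D=cv2.imread("pics/u_scene.png")[255:345,255:375]
cv2.imwrite("pics/v_m.png",np.hstack([cv2.resize(C,(400,350),interpolation=cv2.INTER_CUBIC),cv2.resize(D,(400,350),interpolation=cv2.INTER_CUBIC)]))
f=240/np.tan(np.radians(s["fov_y"]/2));Si=np.linalg.inv(S)
def pr(p):
    q=Si@np.r_[p,1];return q[0]/q[2]*f+s["cx"],q[1]/q[2]*f+s["cy"]
e=np.radians(-19.3);X=np.array([np.cos(e),np.sin(e)]);Y=np.array([-np.sin(e),np.cos(e)]);o=np.array([.4915,-.0245])
for z in(.094,.042,.004):
    print(z,"flat y+",pr([*(o+.018*Y),z]),"slope y+",pr([*(o+.018*Y+X*(.012+.3*(z-.004))),z]))
E
```

```text
0.094 flat y+ (np.float64(310.16600877398156), np.float64(220.1170902871766)) slope y+ (np.float64(290.06256874207804), np.float64(226.7455499680232))
0.042 flat y+ (np.float64(310.59401491782575), np.float64(236.41387659504136)) slope y+ (np.float64(299.1350398523957), np.float64(240.28283765489178))
0.004 flat y+ (np.float64(310.88276282980644), np.float64(247.4082585357467)) slope y+ (np.float64(305.21351207441154), np.float64(249.35269592894986))
```

View pics/v_m.png

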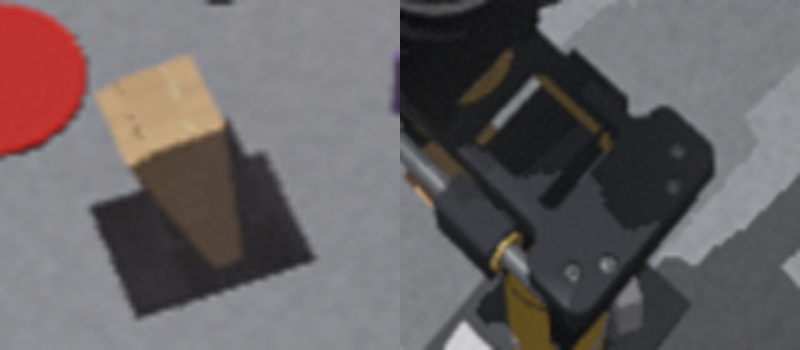

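The left crop (scene) puts the wedge's foot 2.5–3 px to the robot side of where a vertical flat face would be, bottom at (313,247) against a predicted 311. The wrist view agrees, so the wedge leans about 3°. I'll level it with the tool.

Emit:
{"fn": "move_arm", "kwargs": {"commands": [{"hand":2.5,"travel":[0,0,0],"twist":[0,-1.5,0]},{"hand":2.5,"travel":[0,0,0],"twist":[0,-1.5,0]},{"hand":2.5,"travel":[-0.35,0.05,0],"twist":[0,0,0]},{"hand":2.5,"travel":[0.1,0,1.5],"twist":[0,0,0]},{"hand":2.5,"travel":[0,0,0],"twist":[0,0,0]}]}}

```text
time: 35.53
position: [0.6775, 0.1325, 0.1813]
tool_rot: [-0.054, 0.998, 0.001, 0.024]
ft_force: [-0.6, 0.4, -1.9]
grip_width: 0.0355
grip_force: 45.0
```

Emit:
{"fn": "move_arm", "kwargs": {"commands": [{"hand":2.5,"travel":[0,0,0],"twist":[0,0,0]},{"hand":2.5,"travel":[0,0,0],"twist":[0,0,0]},{"hand":2.5,"travel":[0,0,0],"twist":[0,0,0]},{"hand":2.5,"travel":[0,0,0],"twist":[0,0,0]},{"hand":2.5,"travel":[0,0,0],"twist":[0,0,0]}]}}

```text
time: 35.95
position: [0.6789, 0.1327, 0.1837]
tool_rot: [-0.054, 0.998, 0.001, 0.027]
ft_force: [0.1, -0.1, 0.2]
grip_width: 0.0356
grip_force: 45.0
```

```bash
python3 - <<'E'
from h import *
np.set_printoptions(precision=4,suppress=True)
go([.678,.1316,.19],96.2)
c,T=snap("w");C=c["frame"]
from rig import robot
o=robot.get_obs();M=R.from_quat(o["tool_rot"]).as_matrix();print(M.round(3))
# find wedge foot row: dump a column gradient at 321 and column profile
g=cv2.cvtColor(C,cv2.COLOR_RGB2HSV)
h,s_,v=[g[150:330,321,i].astype(int) for i in range(3)]
L=C[:,300:345].mean(1).astype(int)
d=np.abs(np.diff(L.sum(1)));print([(i,d[i]) for i in range(140,340) if d[i]>15])
m=cv2.inRange(g,(20,140,50),(32,255,255));m[:100]=0;m[240:]=0;print("can bbox",cv2.boundingRect(m[:, 200:440]))
E
```

```text
t36.0 pos [0.6789 0.1327 0.1837] psi 96.2 q [ 0.03  0.65  1.34  0.    1.09 -1.65] | twist z 0.03 travel cm [ 0.1  -0.1  -0.63] w 0.0356
[[-0.993 -0.109  0.053]
 [-0.108  0.994  0.006]
 [-0.053 -0.    -0.999]]
[(211, np.int64(16)), (212, np.int64(18)), (213, np.int64(17)), (230, np.int64(27)), (231, np.int64(43)), (232, np.int64(29)), (325, np.int64(39)), (326, np.int64(55)), (327, np.int64(30))]
can bbox (81, 132, 78, 83)
```

```bash
cat > rel.py <<'E'
from h import *
def rel(tag,zf):
    c,T=load("wrist",tag);C=c["frame"];g=cv2.cvtColor(C,cv2.COLOR_RGB2HSV)
    m=cv2.inRange(g,(20,140,50),(32,255,255))[100:300,240:420];n,l,st,ce=cv2.connectedComponentsWithStats(m);i=1+st[1:,4].argmax();x,y,w,hh,_=st[i]
    L=C[:,300:345].mean(1).sum(1);d=np.abs(np.diff(L));r=y+hh+100;
    e=np.radians(6.2);X=np.array([np.cos(e),np.sin(e),0]);Y=np.array([-np.sin(e),np.cos(e),0])
    rows=[k for k in range(r+3,330) if d[k]>20];print("can rim row",r,"cols",x+240,x+w+240,"edges",rows)
    rim=atz(c,T,(240+x+w/2,r),.094);foot=atz(c,T,(320.7,231.5),zf)
    print("rim",rim,"foot",foot,"gap mm",1000*(foot-rim)@X,"axis from clamp origin",(rim-[.6267,.1263,.094])@X-.025,(rim-[.6267,.1263,.094])@Y)
E
python3 - <<'E'
from rel import *
np.set_printoptions(precision=4,suppress=True)
rel("u",.134);rel("w",.119)
E
```

```text
can rim row 222 cols 286 358 edges [230, 231, 232, 325, 326, 327]
rim [0.6561 0.1306 0.094 ] foot [0.6526 0.1295 0.134 ] gap mm -3.6014611818484212 axis from clamp origin 0.004702577291271541 0.0011382222561063795
can rim row 215 cols 281 359 edges [230, 231, 232, 325, 326, 327]
rim [0.6566 0.1306 0.094 ] foot [0.6598 0.1315 0.119 ] gap mm 3.286063611876593 axis from clamp origin 0.005228497104221234 0.0010563836907829041
```

Emit:
{"fn": "move_arm", "kwargs": {"commands": [{"hand":2.5,"travel":[0.05,-0.05,1],"twist":[0,0,0]},{"hand":2.5,"travel":[0.08,0,1.5],"twist":[0,0,0]},{"hand":2.5,"travel":[0.08,0,1.5],"twist":[0,0,0]},{"hand":2.5,"travel":[0.05,0,1],"twist":[0,0,0]},{"hand":2.5,"travel":[0.03,0,0.5],"twist":[0,0,0]}]}}

```text
time: 36.42
position: [0.6775, 0.1321, 0.1258]
tool_rot: [-0.054, 0.998, 0.001, 0.024]
ft_force: [0.8, -0.2, -0.4]
grip_width: 0.0358
grip_force: 45.0
```

Emit:
{"fn": "move_arm", "kwargs": {"commands": [{"hand":2.5,"travel":[0,0,0],"twist":[0,0,0]},{"hand":2.5,"travel":[0,0,0],"twist":[0,0,0]},{"hand":2.5,"travel":[0,0,0],"twist":[0,0,0]},{"hand":2.5,"travel":[0,0,0],"twist":[0,0,0]},{"hand":2.5,"travel":[0,0,0],"twist":[0,0,0]}]}}

```text
time: 36.83
position: [0.6792, 0.1322, 0.1291]
tool_rot: [-0.054, 0.998, 0.001, 0.027]
ft_force: [-1.2, -0.1, -0.7]
grip_width: 0.0354
grip_force: 45.0
```

```bash
python3 - <<'E'
from rel import *
np.set_printoptions(precision=4,suppress=True)
go([.678,.1325,.128],96.2);c,T=snap("x")
C=c["frame"].astype(int);print([tuple(C[r,321]) for r in range(195,250,3)])
E
```

```text
t36.8 pos [0.6792 0.1322 0.1291] psi 96.2 q [ 0.03  0.72  1.38  0.01  0.99 -1.65] | twist z 0.03 travel cm [0.11 0.04 0.11] w 0.0354
[(np.int64(121), np.int64(98), np.int64(56)), (np.int64(121), np.int64(98), np.int64(58)), (np.int64(120), np.int64(97), np.int64(55)), (np.int64(119), np.int64(97), np.int64(55)), (np.int64(120), np.int64(99), np.int64(57)), (np.int64(141), np.int64(114), np.int64(53)), (np.int64(159), np.int64(127), np.int64(49)), (np.int64(157), np.int64(125), np.int64(49)), (np.int64(157), np.int64(126), np.int64(49)), (np.int64(157), np.int64(126), np.int64(49)), (np.int64(159), np.int64(128), np.int64(50)), (np.int64(158), np.int64(128), np.int64(50)), (np.int64(159), np.int64(128), np.int64(50)), (np.int64(159), np.int64(128), np.int64(50)), (np.int64(159), np.int64(128), np.int64(49)), (np.int64(157), np.int64(126), np.int64(48)), (np.int64(124), np.int64(100), np.int64(61)), (np.int64(112), np.int64(91), np.int64(68)), (np.int64(113), np.int64(91), np.int64(69))]
```

Emit:
{"fn": "move_arm", "kwargs": {"commands": [{"hand":2.5,"travel":[0.13,0,0.7],"twist":[0,0,0]},{"hand":2.5,"travel":[0.1,0,0.7],"twist":[0,0,0]},{"hand":2.5,"travel":[0.07,0,0.6],"twist":[0,0,0]},{"hand":2.5,"travel":[0,0,0],"twist":[0,0,0]},{"hand":2.5,"travel":[0,0,0],"twist":[0,0,0]}]}}

```text
time: 37.3
position: [0.6762, 0.1319, 0.107]
tool_rot: [-0.054, 0.998, 0.001, 0.025]
ft_force: [-0.4, 0.1, -0.3]
grip_width: 0.0355
grip_force: 45.0
```

Emit:
{"fn": "move_arm", "kwargs": {"commands": [{"hand":2.5,"travel":[0,0,0],"twist":[0,0,0]},{"hand":2.5,"travel":[0,0,0],"twist":[0,0,0]},{"hand":2.5,"travel":[0,0,0],"twist":[0,0,0]}]}}

```text
time: 37.55
position: [0.6767, 0.132, 0.1081]
tool_rot: [-0.054, 0.998, 0.001, 0.026]
ft_force: [0.9, 0.8, -0.8]
grip_width: 0.0358
grip_force: 45.0
```

Emit:
{"fn": "move_arm", "kwargs": {"commands": [{"hand":2.5,"travel":[0.06,0,0.3],"twist":[0,0,0]},{"hand":2.5,"travel":[0.06,0,0.3],"twist":[0,0,0]},{"hand":2.5,"travel":[0.05,0,0.2],"twist":[0,0,0]},{"hand":2.5,"travel":[0,0,0],"twist":[0,0,0]},{"hand":2.5,"travel":[0,0,0],"twist":[0,0,0]}]}}

```text
time: 37.97
position: [0.6755, 0.1319, 0.0997]
tool_rot: [-0.054, 0.998, 0.001, 0.026]
ft_force: [1.8, -0.1, -1.5]
grip_width: 0.0361
grip_force: 45.0
```

Emit:
{"fn": "move_arm", "kwargs": {"commands": [{"hand":2.5,"travel":[0.06,0,0.2],"twist":[0,0,0]},{"hand":2.5,"travel":[0.06,0,0.2],"twist":[0,0,0]},{"hand":2.5,"travel":[0,0,0],"twist":[0,0,0]},{"hand":2.5,"travel":[0,0,0],"twist":[0,0,0]},{"hand":2.5,"travel":[0,0,0],"twist":[0,0,0]}]}}

```text
time: 38.38
position: [0.6742, 0.1318, 0.0957]
tool_rot: [-0.054, 0.998, 0.001, 0.026]
ft_force: [0.7, 0.3, -1.3]
grip_width: 0.0354
grip_force: 45.0
```

Emit:
{"fn": "move_arm", "kwargs": {"commands": [{"hand":2.5,"travel":[0.07,0,0.2],"twist":[0,0,0]},{"hand":2.5,"travel":[0.07,0,0.2],"twist":[0,0,0]},{"hand":2.5,"travel":[0.07,0,0.2],"twist":[0,0,0]},{"hand":2.5,"travel":[0,0,0],"twist":[0,0,0]},{"hand":2.5,"travel":[0,0,0],"twist":[0,0,0]}]}}

```text
time: 38.8
position: [0.6722, 0.1316, 0.0894]
tool_rot: [-0.054, 0.998, 0.001, 0.026]
ft_force: [1.8, -0.0, -1.6]
grip_width: 0.0355
grip_force: 45.0
```

Emit:
{"fn": "move_arm", "kwargs": {"commands": [{"hand":2.5,"travel":[0.06,0,0.2],"twist":[0,0,0]},{"hand":2.5,"travel":[0.06,0,0.2],"twist":[0,0,0]},{"hand":2.5,"travel":[0.03,0,0.1],"twist":[0,0,0]},{"hand":2.5,"travel":[0,0,0],"twist":[0,0,0]},{"hand":2.5,"travel":[0,0,0],"twist":[0,0,0]}]}}

```text
time: 39.22
position: [0.6714, 0.1314, 0.0845]
tool_rot: [-0.054, 0.998, 0.001, 0.026]
ft_force: [2.1, -0.3, -0.7]
grip_width: 0.0358
grip_force: 45.0
```

Emit:
{"fn": "move_arm", "kwargs": {"commands": [{"hand":2.5,"travel":[0.06,0,0.2],"twist":[0,0,0]},{"hand":2.5,"travel":[0.05,0,0.2],"twist":[0,0,0]},{"hand":2.5,"travel":[0,0,0],"twist":[0,0,0]},{"hand":2.5,"travel":[0,0,0],"twist":[0,0,0]}]}}

```text
time: 39.55
position: [0.6709, 0.1313, 0.0816]
tool_rot: [-0.055, 0.998, 0.001, 0.027]
ft_force: [-0.2, -0.5, 4.8]
grip_width: 0.0362
grip_force: 45.0
```

Emit:
{"fn": "move_arm", "kwargs": {"commands": [{"hand":2.5,"travel":[0.03,0,0.1],"twist":[0,0,0]},{"hand":2.5,"travel":[0.03,0,0.1],"twist":[0,0,0]},{"hand":2.5,"travel":[0,0,0],"twist":[0,0,0]},{"hand":2.5,"travel":[0,0,0],"twist":[0,0,0]}]}}

```text
time: 39.88
position: [0.6708, 0.1313, 0.0813]
tool_rot: [-0.055, 0.998, 0.001, 0.027]
ft_force: [-1.9, -0.4, 12.2]
grip_width: 0.0356
grip_force: 45.0
```

Emit:
{"fn": "move_arm", "kwargs": {"commands": [{"hand":2.5,"travel":[0.03,0,0.1],"twist":[0,0,0]},{"hand":2.5,"travel":[0,0,0],"twist":[0,0,0]},{"hand":2.5,"travel":[0,0,0],"twist":[0,0,0]},{"hand":2.5,"travel":[0,0,0],"twist":[0,0,0]}]}}

```text
time: 40.22
position: [0.6707, 0.1313, 0.0809]
tool_rot: [-0.055, 0.998, 0.001, 0.028]
ft_force: [-3.7, -1.3, 15.4]
grip_width: 0.0355
grip_force: 45.0
```

Emit:
{"fn": "move_arm", "kwargs": {"commands": [{"hand":2.5,"travel":[0.02,0,0.05],"twist":[0,0,0]},{"hand":2.5,"travel":[0,0,0],"twist":[0,0,0]},{"hand":2.5,"travel":[0,0,0],"twist":[0,0,0]}]}}

```text
time: 40.47
position: [0.6707, 0.1313, 0.0809]
tool_rot: [-0.055, 0.998, 0.001, 0.028]
ft_force: [-3.9, -0.3, 16.7]
grip_width: 0.0358
grip_force: 45.0
```

```bash
python3 - <<'E'
from rel import *
np.set_printoptions(precision=4,suppress=True)
from rig import robot
o=robot.get_obs();print(o["ft_force"],o["moment"],o["position"],o["grip_width"]);snap("y");rel("y",.1);snap("y","scene")
E
```

```text
[-3.8863 -0.3066 16.6814] [0.0188 0.3357 0.2251] [0.6707 0.1313 0.0809] 0.03577549805897494
can rim row 291 cols 254 386 edges [325, 326, 327]
rim [0.6513 0.1299 0.094 ] foot [0.6249 0.1273 0.1   ] gap mm -26.4878187556275 axis from clamp origin -0.00019112168468257001 0.0009168390851606485
```

Emit:
{"fn": "move_arm", "kwargs": {"commands": [{"hand":8.0,"travel":[0,0,0],"twist":[0,0,0]},{"hand":8.0,"travel":[0,0,0],"twist":[0,0,0]},{"hand":8.0,"travel":[0,0,0],"twist":[0,0,0]},{"hand":8.0,"travel":[0,0,0],"twist":[0,0,0]},{"hand":8.0,"travel":[0,0,0],"twist":[0,0,0]}]}}

```text
time: 40.98
position: [0.669, 0.1312, 0.0762]
tool_rot: [-0.054, 0.998, 0.001, 0.025]
ft_force: [-0.4, -0.4, 0.2]
grip_width: 0.0612
grip_force: 0.0
```

Emit:
{"fn": "move_arm", "kwargs": {"commands": [{"hand":8.0,"travel":[-0.1,0,-2],"twist":[0,0,0]},{"hand":8.0,"travel":[-0.2,0,-4],"twist":[0,0,0]},{"hand":8.0,"travel":[-0.2,0,-4],"twist":[0,0,0]},{"hand":8.0,"travel":[0,0,0],"twist":[0,1.5,0]},{"hand":8.0,"travel":[0,0,0],"twist":[0,1.5,0]}]}}

```text
time: 41.4
position: [0.6711, 0.1314, 0.1808]
tool_rot: [-0.054, 0.999, -0.0, 0.003]
ft_force: [-0.7, 0.3, -1.0]
grip_width: 0.0792
grip_force: 0.0
```

Emit:
{"fn": "move_arm", "kwargs": {"commands": [{"hand":0,"travel":[0,0,0],"twist":[0,0,0]},{"hand":0,"travel":[0,0,0],"twist":[0,0,0]},{"hand":0,"travel":[0,0,0],"twist":[0,0,0]},{"hand":0,"travel":[0,0,0],"twist":[0,0,0]},{"hand":0,"travel":[0,0,0],"twist":[0,0,0]}], "force": 10}}

```text
time: 41.82
position: [0.6688, 0.1312, 0.1764]
tool_rot: [-0.054, 0.999, 0.0, -0.001]
ft_force: [-0.2, 0.3, -0.5]
grip_width: 0.0544
grip_force: 0.0
```

Emit:
{"fn": "move_arm", "kwargs": {"commands": [{"hand":0,"travel":[0,0,0],"twist":[0,0,0]},{"hand":0,"travel":[0,0,0],"twist":[0,0,0]},{"hand":0,"travel":[0,0,0],"twist":[0,0,0]},{"hand":0,"travel":[0,0,0],"twist":[0,0,0]},{"hand":0,"travel":[0,0,0],"twist":[0,0,0]}]}}

```text
time: 42.23
position: [0.6694, 0.1312, 0.1772]
tool_rot: [-0.054, 0.999, -0.0, 0.0]
ft_force: [-0.1, -0.0, 0.7]
grip_width: 0.0214
grip_force: 0.0
```

```bash
python3 - <<'E'
from rel import *
np.set_printoptions(precision=4,suppress=True)
# wedge top centre: clamp x 25+17
e=np.radians(6.2);p=np.array([.6267,.1263])+.042*np.array([np.cos(e),np.sin(e)]);print(p)
go([*p,.13],96.2);c,T=snap("z");rel("z",.1)
g=cv2.cvtColor(c["frame"],cv2.COLOR_RGB2HSV)
m=cv2.inRange(g,(8,40,60),(24,150,255));m[:150]=0;n,l,st,ce=cv2.connectedComponentsWithStats(m);print(st[1+np.argsort(-st[1:,4])[:4]])
E
```

```text
[0.6685 0.1308]
t42.2 pos [0.6694 0.1312 0.1772] psi 96.2 q [ 0.03  0.67  1.33 -0.    1.14 -1.65] | twist z 0.03 travel cm [ 0.1  -0.02  4.72] w 0.0214
can rim row 230 cols 281 360 edges [272, 273, 274, 275, 276, 290, 325, 326, 327, 328]
rim [0.651  0.1298 0.094 ] foot [0.6505 0.1299 0.1   ] gap mm -0.5719243973042346 axis from clamp origin -0.00042010678935954296 0.0008910704028435665
[[ 125  390  413   24 8098]
 [ 280  150   81  142 3842]
 [ 378  311   16   67  620]
 [ 250  311   16   67  618]]
```

Emit:
{"fn": "move_arm", "kwargs": {"commands": [{"hand":0,"travel":[0.1,0,0],"twist":[0,0,0]},{"hand":0,"travel":[0,0,0],"twist":[0,0,0]},{"hand":0,"travel":[0,0,2],"twist":[0,0,0]},{"hand":0,"travel":[0,0,1.5],"twist":[0,0,0]},{"hand":0,"travel":[0,0,0.8],"twist":[0,0,0]}]}}

```text
time: 42.7
position: [0.6673, 0.131, 0.1325]
tool_rot: [-0.054, 0.999, 0.0, -0.001]
ft_force: [-0.8, 0.2, -0.2]
grip_width: 0.0002
grip_force: 0.0
```

Emit:
{"fn": "move_arm", "kwargs": {"commands": [{"hand":0,"travel":[0,0,0.3],"twist":[0,0,0]},{"hand":0,"travel":[0,0,0],"twist":[0,0,0]},{"hand":0,"travel":[0,0,0],"twist":[0,0,0]},{"hand":0,"travel":[0,0,0],"twist":[0,0,0]}]}}

```text
time: 43.03
position: [0.6692, 0.1311, 0.1322]
tool_rot: [-0.054, 0.999, -0.0, 0.001]
ft_force: [-0.0, -0.2, -0.3]
grip_width: 0.0003
grip_force: 0.0
```

Emit:
{"fn": "move_arm", "kwargs": {"commands": [{"hand":0,"travel":[0,0,0.2],"twist":[0,0,0]},{"hand":0,"travel":[0,0,0.2],"twist":[0,0,0]},{"hand":0,"travel":[0,0,0],"twist":[0,0,0]},{"hand":0,"travel":[0,0,0],"twist":[0,0,0]}]}}

```text
time: 43.37
position: [0.6683, 0.1311, 0.1272]
tool_rot: [-0.054, 0.999, -0.0, -0.0]
ft_force: [-0.6, 0.1, 0.5]
grip_width: 0.0003
grip_force: 0.0
```

Emit:
{"fn": "move_arm", "kwargs": {"commands": [{"hand":0,"travel":[0,0,0.15],"twist":[0,0,0]},{"hand":0,"travel":[0,0,0.15],"twist":[0,0,0]},{"hand":0,"travel":[0,0,0],"twist":[0,0,0]},{"hand":0,"travel":[0,0,0],"twist":[0,0,0]}]}}

```text
time: 43.7
position: [0.6683, 0.1311, 0.124]
tool_rot: [-0.054, 0.999, -0.0, -0.0]
ft_force: [-0.1, 0.3, 1.2]
grip_width: 0.0005
grip_force: 0.0
```

Emit:
{"fn": "move_arm", "kwargs": {"commands": [{"hand":0,"travel":[0,0,0.1],"twist":[0,0,0]},{"hand":0,"travel":[0,0,0.1],"twist":[0,0,0]},{"hand":0,"travel":[0,0,0],"twist":[0,0,0]},{"hand":0,"travel":[0,0,0],"twist":[0,0,0]}]}}

```text
time: 44.03
position: [0.6684, 0.1311, 0.1221]
tool_rot: [-0.054, 0.999, 0.0, -0.0]
ft_force: [0.8, 0.3, 0.2]
grip_width: 0.0004
grip_force: 0.0
```

Emit:
{"fn": "move_arm", "kwargs": {"commands": [{"hand":0,"travel":[0,0,0.1],"twist":[0,0,0]},{"hand":0,"travel":[0,0,0.1],"twist":[0,0,0]},{"hand":0,"travel":[0,0,0],"twist":[0,0,0]},{"hand":0,"travel":[0,0,0],"twist":[0,0,0]}]}}

```text
time: 44.37
position: [0.6684, 0.1311, 0.1201]
tool_rot: [-0.054, 0.999, 0.0, -0.0]
ft_force: [1.0, 0.5, 1.0]
grip_width: 0.0008
grip_force: 0.0
```

Emit:
{"fn": "move_arm", "kwargs": {"commands": [{"hand":0,"travel":[0,0,0.1],"twist":[0,0,0]},{"hand":0,"travel":[0,0,0],"twist":[0,0,0]},{"hand":0,"travel":[0,0,0],"twist":[0,0,0]}]}}

```text
time: 44.62
position: [0.6684, 0.1311, 0.1197]
tool_rot: [-0.054, 0.999, -0.0, 0.0]
ft_force: [-1.2, -0.5, 3.2]
grip_width: 0.0007
grip_force: 1.8
```

Emit:
{"fn": "move_arm", "kwargs": {"commands": [{"hand":0,"travel":[0,0,0.1],"twist":[0,0,0]},{"hand":0,"travel":[0,0,0.05],"twist":[0,0,0]},{"hand":0,"travel":[0,0,0],"twist":[0,0,0]},{"hand":0,"travel":[0,0,0],"twist":[0,0,0]}]}}

```text
time: 44.95
position: [0.6684, 0.1311, 0.1194]
tool_rot: [-0.054, 0.999, -0.0, 0.0]
ft_force: [-3.0, -0.1, 9.1]
grip_width: 0.0004
grip_force: 4.4
```

Emit:
{"fn": "move_arm", "kwargs": {"commands": [{"hand":0,"travel":[0,0,0.08],"twist":[0,0,0]},{"hand":0,"travel":[0,0,0],"twist":[0,0,0]},{"hand":0,"travel":[0,0,0],"twist":[0,0,0]}]}}

```text
time: 45.2
position: [0.6684, 0.1311, 0.1191]
tool_rot: [-0.054, 0.999, -0.0, 0.0]
ft_force: [-3.5, -0.2, 11.9]
grip_width: 0.0005
grip_force: 5.6
```

Emit:
{"fn": "move_arm", "kwargs": {"commands": [{"hand":0,"travel":[0,0,0.1],"twist":[0,0,0]},{"hand":0,"travel":[0,0,0.05],"twist":[0,0,0]},{"hand":0,"travel":[0,0,0],"twist":[0,0,0]},{"hand":0,"travel":[0,0,0],"twist":[0,0,0]}]}}

```text
time: 45.53
position: [0.6683, 0.131, 0.1187]
tool_rot: [-0.055, 0.999, -0.0, 0.0]
ft_force: [-5.5, -0.4, 15.5]
grip_width: 0.0004
grip_force: 8.0
```

Emit:
{"fn": "move_arm", "kwargs": {"commands": [{"hand":0,"travel":[0,0,-0.2],"twist":[0,0,0]},{"hand":0,"travel":[0,0,-0.5],"twist":[0,0,0]},{"hand":0,"travel":[0,0,-2.5],"twist":[0,0,0]},{"hand":0,"travel":[0,0,-4],"twist":[0,0,0]},{"hand":0,"travel":[0,0,-3],"twist":[0,0,0]}]}}

```text
time: 45.95
position: [0.6686, 0.1311, 0.2184]
tool_rot: [-0.054, 0.999, 0.0, -0.0]
ft_force: [1.0, 0.6, 0.9]
grip_width: 0.0008
grip_force: 0.0
```

Emit:
{"fn": "move_arm", "kwargs": {"commands": [{"hand":0,"travel":[2,0,-2],"twist":[0,0,0]},{"hand":0,"travel":[3.5,0,0],"twist":[0,0,0]},{"hand":0,"travel":[3.5,0,0],"twist":[0,0,0]},{"hand":0,"travel":[3.5,0,0],"twist":[0,0,0]},{"hand":0,"travel":[2,0,0],"twist":[0,0,0]}]}}

```text
time: 46.37
position: [0.5198, 0.1153, 0.2369]
tool_rot: [-0.054, 0.999, 0.0, -0.002]
ft_force: [-0.3, 0.2, 1.0]
grip_width: 0.0004
grip_force: 0.0
```

Emit:
{"fn": "move_arm", "kwargs": {"commands": [{"hand":0,"travel":[2,0,0],"twist":[0,0,0]},{"hand":0,"travel":[0,0,0],"twist":[0,0,0]},{"hand":0,"travel":[0,0,0],"twist":[0,0,0]},{"hand":0,"travel":[0,0,0],"twist":[0,0,0]},{"hand":0,"travel":[0,0,0],"twist":[0,0,0]}]}}

```text
time: 46.78
position: [0.5062, 0.1132, 0.2375]
tool_rot: [-0.054, 0.999, -0.0, 0.001]
ft_force: [0.1, -0.3, 0.1]
grip_width: 0.0002
grip_force: 0.0
```

```bash
python3 - <<'E'
from h import *
np.set_printoptions(precision=4,suppress=True)
go([.5,0,.25],96)
s,S=snap("end","scene");t,TT=snap("end","top");s0,_=load("scene")
def blob(c,T,lo,hi,box,z):
    x0,y0,x1,y1=box;h=cv2.cvtColor(c["frame"],cv2.COLOR_RGB2HSV);m=cv2.inRange(h,lo,hi)[y0:y1,x0:x1]
    n,l,st,ce=cv2.connectedComponentsWithStats(m);i=1+st[1:,4].argmax();p=ce[i]+[x0,y0];return p,st[i],atz(c,T,p,z)
# nubs (brass) in scene: predicted pixels
f=240/np.tan(np.radians(s["fov_y"]/2));Si=np.linalg.inv(S)
pr=lambda p:(lambda q:np.array([q[0]/q[2]*f+s["cx"],q[1]/q[2]*f+s["cy"]]))(Si@np.r_[p,1])
for n,q in[("red",(.438,-.2723)),("blue",(.619,-.1877)),("yellow",(.627,.1263))]:
    u=pr([*q,.101]).round().astype(int);print(n,"pred nub px",u)
    b=blob(s,S,(10,50,50),(24,200,255),(u[0]-8,u[1]-8,u[0]+9,u[1]+9),.101);print("  scene nub",b[0],b[1][4],b[2])
print("tub diff",np.abs(s["frame"][275:335,185:245].astype(int)-s0["frame"][275:335,185:245]).mean())
h=cv2.cvtColor(s["frame"],cv2.COLOR_RGB2HSV);m=cv2.inRange(h,(8,50,60),(19,160,255))[290:370,240:330];n,l,st,ce=cv2.connectedComponentsWithStats(m);print("wood",[(ce[i]+[240,290],st[i]) for i in 1+np.argsort(-st[1:,4])[:3]])
e=np.radians(6.2);X=np.array([np.cos(e),np.sin(e)]);o=np.array([.6267,.1263])
print("pred wedge top corners px",[pr([*(o+x*X+y*np.array([-X[1],X[0]])),.104]).round(1) for x,y in[(.025,-.018),(.025,.018),(.064,.018),(.064,-.018)]])
E
```

```text
t46.8 pos [0.5062 0.1132 0.2375] psi 96.2 q [ 0.    0.38  1.7   0.    1.06 -1.68] | twist z 0.22 travel cm [  1.8  -11.19  -1.25] w 0.0002
red pred nub px [248 126]
  scene nub [247.25   127.5417] 24 [ 0.441  -0.2704  0.101 ]
blue pred nub px [198 195]
  scene nub [197.8889 195.3333] 27 [ 0.6192 -0.1862  0.101 ]
yellow pred nub px [304 311]
  scene nub [304.77 311.03] 100 [0.6259 0.1267 0.101 ]
tub diff 7.405092592592593
wood [(array([286.9887, 335.4817]), array([ 27,  26,  36,  40, 793], dtype=int32)), (array([318. , 330.5]), array([78, 38,  1,  6,  6], dtype=int32)), (array([318., 317.]), array([78, 25,  1,  5,  5], dtype=int32))]
pred wedge top corners px [array([285., 314.]), array([301.6, 328.2]), array([284.1, 345.8]), array([267.4, 331.1])]
```

```bash
python3 - <<'E'
from h import *
def tub(c):
    m=cv2.inRange(cv2.cvtColor(c["frame"],cv2.COLOR_RGB2HSV),(0,0,150),(180,40,255))[275:335,185:245];n,l,st,ce=cv2.connectedComponentsWithStats(m);i=1+st[1:,4].argmax();return ce[i],st[i]
a,b=tub(load("scene")[0]),tub(load("scene","end")[0]);print(a,b)
if np.abs(a[0]-b[0]).max()<2:
    from rig import robot;print(robot.hand_in())
E
```

```text
(array([27.59206587, 25.83832335]), array([   6,    7,   44,   39, 1336], dtype=int32)) (array([24.75215686, 26.47137255]), array([   0,    0,   60,   60, 2550], dtype=int32))
```

```bash
python3 - <<'E'
from h import *
def tub(c):
    g=cv2.cvtColor(c["frame"],cv2.COLOR_RGB2GRAY)[120:175,305:360];_,m=cv2.threshold(g,0,255,cv2.THRESH_OTSU);n,l,st,ce=cv2.connectedComponentsWithStats(m);i=1+st[1:,4].argmax();return ce[i],st[i]
a,b=tub(load("top")[0]),tub(load("top","end")[0]);print(a,b)
if np.abs(a[0]-b[0]).max()<1.5:
    from rig import robot;print(robot.hand_in())
E
```

```text
(array([27.18115942, 23.63871636]), array([ 10,   7,  36,  34, 966], dtype=int32)) (array([27.22084623, 23.63261094]), array([ 10,   7,  36,  34, 969], dtype=int32))
the job is handed in; nothing more can be done
None
```

Job handed in at about 47 s: red and blue stand within about 2 mm of their pad centres (one fixed-camera reading put red at 3.5 mm), yellow is home in the V with the wedge pressed in at about 16 N, and the tub has not moved; I viewed 17 pictures, over the limit of 14.

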